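# Set the washed instrument cassettes drying hands-free under the locked-on bench blower

## Task

Get the washed cassettes drying: work the seized drain plug out of the drying tray by twisting it to and fro while you pull, and lay it in the steel dish. Set every cassette lengthwise on the tray floor in one straight row, in line with the blower's outlet, the first pushed flush against the outlet and each next one flush against its neighbour so that no air leaks out. Then start the blower so that it runs by itself: squeeze its trigger fully, press the lock-on button on the side of the grip while it is squeezed, ease the trigger until it catches and let go; leave the cup, forceps and clear box where they are.

Things in the scene. Friction and masses are not known exactly. Their poses are not given: they have to be found in the camera images.
- station: drying station fixed to the bench: steel tray and a white pistol-grip blower clamped lying on its side. Origin on the bench below the middle of the outlet face; z up; air blows and the row runs along own -y. Own mm: outlet face at y 0, 62 wide, z 42 to 88; tray floor z 42, x -74 to 52, y -325 to 0, lips 8 mm high on both long sides and far end; row centre line x 0
- row_start (a point): middle of the outlet face's lower edge, on the tray floor, axes as the station's: the row of cassettes starts here and runs along own -y
- grip_mid (a point): centre of the blower's pistol grip, axes as the station's: grip 114 (x) x 42 (y) x 34 (z) mm, pointing to own -x (to the robot) from the motor housing (72 mm diameter, axis along y at station x 0, z 62, y 96 to 250; nozzle thinner). Nothing stands before the trigger from station y 0 to 125 at x below -45
- trigger_face (a point): middle of the trigger's front face (moves with it; axes as the station's): black block 50 (x) x 26 (z, station z 49 to 75) mm on the grip's -y side, 20 mm proud of it; squeezed along own +y
- trigger (a joint): trigger travel in m: 0 released, 0.012 fully squeezed; spring 3.6 N rising to 7.2 N. The lock-on button goes in only with the trigger beyond 0.0105; locked, the trigger stays at about 0.0065 by itself. Squeezing it fully again frees the button
- lock_top (a point): middle of the top of the lock-on button (moves with it): grey, round, 16 mm diameter, on the grip's upper side, 10.5 mm proud; 35 mm farther along station +y than the released trigger face and 27.5 mm above that face's middle, at the same x. Pressed straight down
- lock_button (a joint): button travel in m: 0 out, 0.0085 fully in; spring 1.5 N rising to 3.6 N; stops at about 0.001 if the trigger is not squeezed. Keep it in while easing the trigger: a hook then catches and the button stays at about 0.007. One finger can bear on the trigger and the other on the button, with the hand tilted about 45 deg and opened about 38 mm
- plug_bar (a point): centre of the drain plug's T-bar: steel bar 60 (y) x 10 (x) x 18 (z) mm on a plug of 0.14 kg, own z up the shank. Below this point along the axis: bar underside 9 mm, stem 8 mm thick, flange 26 mm wide at 31 to 36 mm, rubber shank 9 mm thick to its foot at 62 mm. At the start upright in the drain, flange on the tray floor, bar along station y
- drain (a point): drain hole, its mouth on the tray floor (station x -56, y -160). The plug is seized in it: a straight pull would take about 100 N or more, too much. Turned to and fro (about 0.6 N m, 0.5 to 0.6 rad each way, a firm grip) it creeps up about 1 mm per half-twist at about 20 N of pull; it is loose after 14 mm and clear of the hole after 26 mm
- dish: open steel dish 140 (own x) x 180 (own y) x 24 mm high, wall and floor 3 mm, origin under its centre; empty at the start; heavy enough to stay put
- box1_mid (a point): closed stainless instrument cassette 52 (own x) x 76 (own y) x 36 (own z) mm, 0.18 to 0.31 kg, slotted at both ends (own y), all alike; the point is its centre, 18 mm above its underside. 2 to 4 are present, on the blue drape between robot and tray, their y roughly along the row
- box2_mid (a point): closed stainless instrument cassette 52 (own x) x 76 (own y) x 36 (own z) mm, 0.18 to 0.31 kg, slotted at both ends (own y), all alike; the point is its centre, 18 mm above its underside. 2 to 4 are present, on the blue drape between robot and tray, their y roughly along the row
- box3_mid (a point): closed stainless instrument cassette 52 (own x) x 76 (own y) x 36 (own z) mm, 0.18 to 0.31 kg, slotted at both ends (own y), all alike; the point is its centre, 18 mm above its underside. 2 to 4 are present, on the blue drape between robot and tray, their y roughly along the row
- box4_mid (a point): closed stainless instrument cassette 52 (own x) x 76 (own y) x 36 (own z) mm, 0.18 to 0.31 kg, slotted at both ends (own y), all alike; the point is its centre, 18 mm above its underside. 2 to 4 are present, on the blue drape between robot and tray, their y roughly along the row
- paper_cup: paper cup, 72 mm across, 85 high, origin under its centre; bystander
- forceps: steel forceps lying on the drape behind the tray, about 155 mm long along own y, 22 wide; origin near its middle, underneath; bystander
- clear_box: open clear plastic box 80 x 120 x 50 mm, origin under its centre; bystander
There are look-alikes about, which are no part of the job. What is shaped like the part that bears plug_bar but orange is not meant.

How it is judged:
On the way, in this order (a step that is already met when the one before it is completed fails the run):
1. the seized plug is twisted while still in the drain (angle between the y axis of plug_bar and the y axis of station, either way round above 0.15 rad and angle between plug_bar's own z axis and vertical below 0.2 rad and z of plug_bar in the frame of station below 0.089 m and x of plug_bar in the frame of station between -0.062 and -0.05 m and y of plug_bar in the frame of station between -0.166 and -0.154 m), for 0.05 s.
2. the plug lies in the dish and all cassettes stand in one closed row against the outlet (x of plug_bar in the frame of dish between -0.068 and 0.068 m and y of plug_bar in the frame of dish between -0.088 and 0.088 m and z of plug_bar in the frame of dish below 0.045 m and x of box1_mid in the frame of station between -0.007 and 0.007 m and z of box1_mid in the frame of station between 0.055 and 0.064 m and angle between each of box1_mid, box2_mid, box3_mid, box4_mid's own z axis and vertical below 0.06 rad and angle between the x axis of each of box1_mid, box2_mid, box3_mid, box4_mid and the x axis of station, either way round below 0.06 rad and y of box1_mid in the frame of station between -0.306 and -0.03 m and (y of box1_mid in the frame of station above -0.041 m or y of box1_mid in the frame of station below -0.076 m) and (y of box1_mid in the frame of station above -0.076 m or y of box1_mid in the frame of station below -0.153 m or (horizontal distance between box1_mid and box2_mid below 0.079 m and y of box2_mid in the frame of station above -0.076 m) or (horizontal distance between box1_mid and box3_mid below 0.079 m and y of box3_mid in the frame of station above -0.076 m) or (horizontal distance between box1_mid and box4_mid below 0.079 m and y of box4_mid in the frame of station above -0.076 m)) and (y of box1_mid in the frame of station above -0.152 m or y of box1_mid in the frame of station below -0.229 m or (horizontal distance between box1_mid and box2_mid below 0.079 m and y of box2_mid in the frame of station above -0.152 m) or (horizontal distance between box1_mid and box3_mid below 0.079 m and y of box3_mid in the frame of station above -0.152 m) or (horizontal distance between box1_mid and box4_mid below 0.079 m and y of box4_mid in the frame of station above -0.152 m)) and (y of box1_mid in the frame of station above -0.228 m or y of box1_mid in the frame of station below -0.305 m or (horizontal distance between box1_mid and box2_mid below 0.079 m and y of box2_mid in the frame of station above -0.228 m) or (horizontal distance between box1_mid and box3_mid below 0.079 m and y of box3_mid in the frame of station above -0.228 m) or (horizontal distance between box1_mid and box4_mid below 0.079 m and y of box4_mid in the frame of station above -0.228 m)) and x of box2_mid in the frame of station between -0.007 and 0.007 m and z of box2_mid in the frame of station between 0.055 and 0.064 m and y of box2_mid in the frame of station between -0.306 and -0.03 m and (y of box2_mid in the frame of station above -0.041 m or y of box2_mid in the frame of station below -0.076 m) and (y of box2_mid in the frame of station above -0.076 m or y of box2_mid in the frame of station below -0.153 m or (horizontal distance between box2_mid and box1_mid below 0.079 m and y of box1_mid in the frame of station above -0.076 m) or (horizontal distance between box2_mid and box3_mid below 0.079 m and y of box3_mid in the frame of station above -0.076 m) or (horizontal distance between box2_mid and box4_mid below 0.079 m and y of box4_mid in the frame of station above -0.076 m)) and (y of box2_mid in the frame of station above -0.152 m or y of box2_mid in the frame of station below -0.229 m or (horizontal distance between box2_mid and box1_mid below 0.079 m and y of box1_mid in the frame of station above -0.152 m) or (horizontal distance between box2_mid and box3_mid below 0.079 m and y of box3_mid in the frame of station above -0.152 m) or (horizontal distance between box2_mid and box4_mid below 0.079 m and y of box4_mid in the frame of station above -0.152 m)) and (y of box2_mid in the frame of station above -0.228 m or y of box2_mid in the frame of station below -0.305 m or (horizontal distance between box2_mid and box1_mid below 0.079 m and y of box1_mid in the frame of station above -0.228 m) or (horizontal distance between box2_mid and box3_mid below 0.079 m and y of box3_mid in the frame of station above -0.228 m) or (horizontal distance between box2_mid and box4_mid below 0.079 m and y of box4_mid in the frame of station above -0.228 m)) and x of box3_mid in the frame of station between -0.007 and 0.007 m and z of box3_mid in the frame of station between 0.055 and 0.064 m and y of box3_mid in the frame of station between -0.306 and -0.03 m and (y of box3_mid in the frame of station above -0.041 m or y of box3_mid in the frame of station below -0.076 m) and (y of box3_mid in the frame of station above -0.076 m or y of box3_mid in the frame of station below -0.153 m or (horizontal distance between box3_mid and box1_mid below 0.079 m and y of box1_mid in the frame of station above -0.076 m) or (horizontal distance between box3_mid and box2_mid below 0.079 m and y of box2_mid in the frame of station above -0.076 m) or (horizontal distance between box3_mid and box4_mid below 0.079 m and y of box4_mid in the frame of station above -0.076 m)) and (y of box3_mid in the frame of station above -0.152 m or y of box3_mid in the frame of station below -0.229 m or (horizontal distance between box3_mid and box1_mid below 0.079 m and y of box1_mid in the frame of station above -0.152 m) or (horizontal distance between box3_mid and box2_mid below 0.079 m and y of box2_mid in the frame of station above -0.152 m) or (horizontal distance between box3_mid and box4_mid below 0.079 m and y of box4_mid in the frame of station above -0.152 m)) and (y of box3_mid in the frame of station above -0.228 m or y of box3_mid in the frame of station below -0.305 m or (horizontal distance between box3_mid and box1_mid below 0.079 m and y of box1_mid in the frame of station above -0.228 m) or (horizontal distance between box3_mid and box2_mid below 0.079 m and y of box2_mid in the frame of station above -0.228 m) or (horizontal distance between box3_mid and box4_mid below 0.079 m and y of box4_mid in the frame of station above -0.228 m)) and x of box4_mid in the frame of station between -0.007 and 0.007 m and z of box4_mid in the frame of station between 0.055 and 0.064 m and y of box4_mid in the frame of station between -0.306 and -0.03 m and (y of box4_mid in the frame of station above -0.041 m or y of box4_mid in the frame of station below -0.076 m) and (y of box4_mid in the frame of station above -0.076 m or y of box4_mid in the frame of station below -0.153 m or (horizontal distance between box4_mid and box1_mid below 0.079 m and y of box1_mid in the frame of station above -0.076 m) or (horizontal distance between box4_mid and box2_mid below 0.079 m and y of box2_mid in the frame of station above -0.076 m) or (horizontal distance between box4_mid and box3_mid below 0.079 m and y of box3_mid in the frame of station above -0.076 m)) and (y of box4_mid in the frame of station above -0.152 m or y of box4_mid in the frame of station below -0.229 m or (horizontal distance between box4_mid and box1_mid below 0.079 m and y of box1_mid in the frame of station above -0.152 m) or (horizontal distance between box4_mid and box2_mid below 0.079 m and y of box2_mid in the frame of station above -0.152 m) or (horizontal distance between box4_mid and box3_mid below 0.079 m and y of box3_mid in the frame of station above -0.152 m)) and (y of box4_mid in the frame of station above -0.228 m or y of box4_mid in the frame of station below -0.305 m or (horizontal distance between box4_mid and box1_mid below 0.079 m and y of box1_mid in the frame of station above -0.228 m) or (horizontal distance between box4_mid and box2_mid below 0.079 m and y of box2_mid in the frame of station above -0.228 m) or (horizontal distance between box4_mid and box3_mid below 0.079 m and y of box3_mid in the frame of station above -0.228 m))), for 0.2 s.
3. the trigger is squeezed fully and the lock-on button pressed in (value of joint trigger above 0.0098 m and value of joint lock_button above 0.0065 m), for 0.05 s.
4. the trigger is eased and held by the lock (value of joint trigger between 0.005 and 0.0085 m and value of joint lock_button above 0.006 m), for 0.2 s.
At the end, for the whole second after the job is handed in: trigger held by the lock (travel 5 to 8.5 mm, button in over 6 mm); plug down in the dish; every cassette flat on the tray floor within 7 mm and 0.06 rad of the outlet's centre line, the first within 3 mm of the outlet, each other within 3 mm of its neighbour (all of step 2 and all of step 4); the robot touches nothing.
It fails at once if the paper cup is disturbed (more than 30 mm) (distance of paper_cup from where it was at the start of the episode above 0.03 m).
It fails at once if the forceps is disturbed (more than 30 mm) (distance of forceps from where it was at the start of the episode above 0.03 m).
It fails at once if the clear box is disturbed (more than 30 mm) (distance of clear_box from where it was at the start of the episode above 0.03 m).
Of box1, box2, box3, box4 only 2 to 4 are there at a start; the rules pass over those that are not, and their reading is None.
At some moment in a run one of box1, box2, box3, box4 may be knocked a few centimetres aside while the robot is not near it.
Once in a run the grip may slacken for a moment while it holds something.
It also fails if it takes over 210 s, if anything falls off the work surface, if the arm or the gripper's body presses on something with over 40 N, if the wrist force passes 120 N, or if a joint passes its speed limit or range.

## Robot

A 6-joint arm with a two-finger parallel gripper is mounted at the origin on the work surface. World frame = base frame: x ahead of the robot, y to its left, z up, the work surface at z = 0. Lengths are in m, angles in rad, forces in N, time in s.
With the tool pointing down it reaches from about 0.325 to 0.85 m from the base axis. Payload 15.5 kg.
Tool frame: the origin (TCP) lies midway between the tips of the shut fingers; the grasp point (between the pads) lies 19 mm behind it; x points along the fingers, y is the direction in which the jaws open and shut, and the axes are right-handed (so a half turn about x gives the same grasp; the last joint's range is limited). The gripper opens to 91 mm and grips with 3 to 60 N. Pads are 32 mm wide; open, the fingers measure 118 mm over their backs; the gripper's body (76 mm by 178 mm) begins 60 mm behind the grasp point.
Start: joints at [1.194, 0.494, 1.345, -0, 1.302, -0.096], TCP at [0.173, 0.601, 0.214] pointing down, gripper open.
Joint ranges: [-2.91, 2.91], [-0.82, 2.16], [0.22, 2.67], [-1.22, 4.37], [0.12, 2.79], [-3.08, 3.08]. Speed limits (rad/s): [1.89, 1.89, 2.57, 3.01, 3.01, 3.01].

## Interface

Orientations are given as a unit quaternion [w, x, y, z].
In Python, from rig import env gives the robot as it stands.
- The arm moves only by the tool send_rows, never from a script. Its argument "series" is one flat list of numbers, 7 for each row, row after row: the shift along the tool's x, y, z in mm, then the turn, a rotation vector about the tool's x, y, z in degrees, then the opening in per cent of the stroke, from 0 (shut) to 100 (fully open). A call has 1 to 8 rows; each row is the pose to reach, as a shift and turn from the pose commanded when the call began, along the tool's axes at that moment; what a row does not reach only later rows make up. A row lasts 1/10 s, in which the tool goes at most 50 mm and 8.59 degrees, less where a joint would pass 70% of its speed; a pose out of reach is approached as far as the arm can. A call with a gripper value outside its range is refused whole. The fingers move at their own pace and stop on an object; the grip force is fixed at half the most. Time passes only in rows, so rows that repeat a pose let the fingers close. It gives the time, the measured TCP pose, the force and the opening at its end, in the units of the state.
- env.observe(): the state, without advancing time (a new reading comes with each control period).
- env.capture(name): name is "scene" or "side" or "wrist"; returns a dict with "img" (384x512x3 uint8, blue, green, red), "camera_matrix" (3x3 intrinsics, pixels), "cam_to_world" (4x4, takes a point from camera to world coordinates). Camera axes: x right, y up, looking along -z (the intrinsics and any distortion apply to the point x, -y, -z); pixel columns grow to the right and rows downward; lengths in m; the calibration is good to about 2 mm. A picture is of the moment at which its call begins. There is no depth.
- env.hand_in(): hands the job in, once; it reports no verdict.
The state is a dict: "t": time; "qpos": joint angles; "joint_velocities": joint speeds; "effort": joint torques, N m; "eef_pos": TCP position; "tool_rot": TCP orientation; "contact_force": force on the tool from outside, world axes, zero at the start; "ft_torque": the same for the moment, N m; "width": finger opening in m.
Only numpy, scipy, OpenCV 4.12 (cv2) and the standard library are available. Lean on these libraries where they do the work, as an engineer would, in place of code of your own. Each camera call takes 0.05 s, during which the arm holds its last target. There are 200 camera calls.

## Working session

There is one attempt and no reset: what is moved stays moved. The work goes in short steps, Python scripts to look and compute and a tool call to move; the robot and the scene stay as the last step left them, time stands still between calls to the robot, and variables do not carry over. Pictures are saved under pics/ and viewed, about 12 in all and at most 16, crops included, and the job is handed in when it is done.

Besides the shell and the picture viewer there is one more tool, called as name(argument=value, ...) on one line, values as JSON. send_rows: Moves the arm, as the interface text tells. Its arguments: {"type":"object","properties":{"series":{"type":"array","items":{"type":"number"}}},"required":["series"]}

```bash
mkdir -p pics; ls; cat > h.py <<'E'
import numpy as np, cv2
from rig import env
from scipy.spatial.transform import Rotation as R
def cap(n,f=None):
    c=env.capture(n)
    if f: cv2.imwrite('pics/'+f,c['img'])
    return c
def ray(c,u,v):
    K=c['camera_matrix'];T=c['cam_to_world']
    d=np.array([(u-K[0,2])/K[0,0],-(v-K[1,2])/K[1,1],-1.]);d=T[:3,:3]@d
    return T[:3,3],d/np.linalg.norm(d)
def atz(c,u,v,z):
    o,d=ray(c,u,v);return o+d*(z-o[2])/d[2]
def proj(c,p):
    T=c['cam_to_world'];q=T[:3,:3].T@(np.array(p)-T[:3,3]);K=c['camera_matrix']
    return np.array([K[0,0]*q[0]/-q[2]+K[0,2],K[1,1]*-q[1]/-q[2]+K[1,2]])
def tri(*obs):
    A=np.zeros((3,3));b=np.zeros(3)
    for c,u,v in obs:
        o,d=ray(c,u,v);P=np.eye(3)-np.outer(d,d);A+=P;b+=P@o
    p=np.linalg.solve(A,b)
    return p,[np.round(proj(c,p)-[u,v],1) for c,u,v in obs]
def rot():
    q=env.observe()['tool_rot'];return R.from_quat([q[1],q[2],q[3],q[0]])
E
cat > s.py <<'E'
from h import *
import pickle
D={n:cap(n) for n in('scene','side','wrist')}
pickle.dump(D,open('d0.pkl','wb'))
for n in('scene','side'): cv2.imwrite(f'pics/{n}0.png',cv2.resize(D[n]['img'],(800,600),interpolation=cv2.INTER_CUBIC))
cv2.imwrite('pics/wrist0.png',D['wrist']['img'])
for n in D: print(n,D[n]['camera_matrix'].round(1).tolist(),D[n]['cam_to_world'].round(3).tolist(),[k for k in D[n]])
print(env.observe())
E
python3 s.py
```

```text
pics
scene [[360.8, 0.0, 255.1], [0.0, 360.8, 191.9], [0.0, 0.0, 1.0]] [[0.687, -0.392, 0.612, 1.187], [0.727, 0.365, -0.582, -0.581], [0.005, 0.845, 0.535, 0.612], [0.0, 0.0, 0.0, 1.0]] ['img', 'camera_matrix', 'cam_to_world']
side [[390.0, 0.0, 258.7], [0.0, 390.0, 192.2], [0.0, 0.0, 1.0]] [[0.776, 0.457, -0.435, 0.013], [-0.631, 0.562, -0.535, -0.725], [0.0, 0.69, 0.724, 1.056], [0.0, 0.0, 0.0, 1.0]] ['img', 'camera_matrix', 'cam_to_world']
wrist [[296.2, 0.0, 260.1], [0.0, 296.2, 188.8], [0.0, 0.0, 1.0]] [[0.276, -0.93, -0.242, 0.105], [0.961, 0.267, 0.07, 0.619], [-0.001, -0.252, 0.968, 0.384], [0.0, 0.0, 0.0, 1.0]] ['img', 'camera_matrix', 'cam_to_world']
{'t': 0.15, 'qpos': array([ 1.19446647e+00,  4.94069566e-01,  1.34597188e+00, -4.15407681e-05,
        1.30250201e+00, -9.54673904e-02]), 'joint_velocities': array([-0.00040871, -0.0015471 , -0.00347106, -0.00223866,  0.00083523,
       -0.00012112]), 'effort': array([ 1.02770951e-03, -8.79202366e+01, -3.82051706e+01,  7.07117608e-02,
        5.01241686e-02, -1.20757686e-04]), 'eef_pos': array([0.17312491, 0.60024397, 0.21346287]), 'tool_rot': array([ 0.7000815 ,  0.09863979,  0.7002111 , -0.0993001 ]), 'contact_force': array([1.32030808, 0.60515469, 0.1460491 ]), 'ft_torque': array([ 0.03102349, -0.00611188,  0.00839381]), 'width': 0.09084868242449344}
```

View pics/scene0.png

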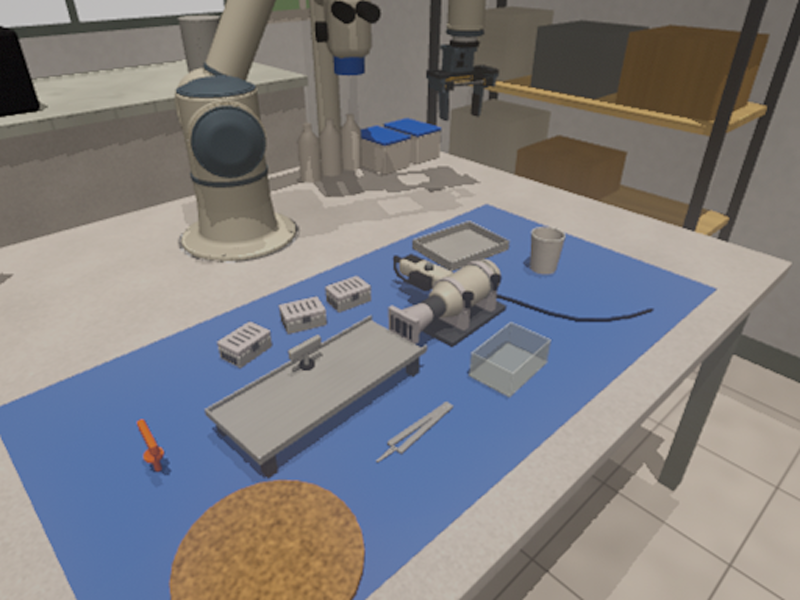

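View pics/side0.png

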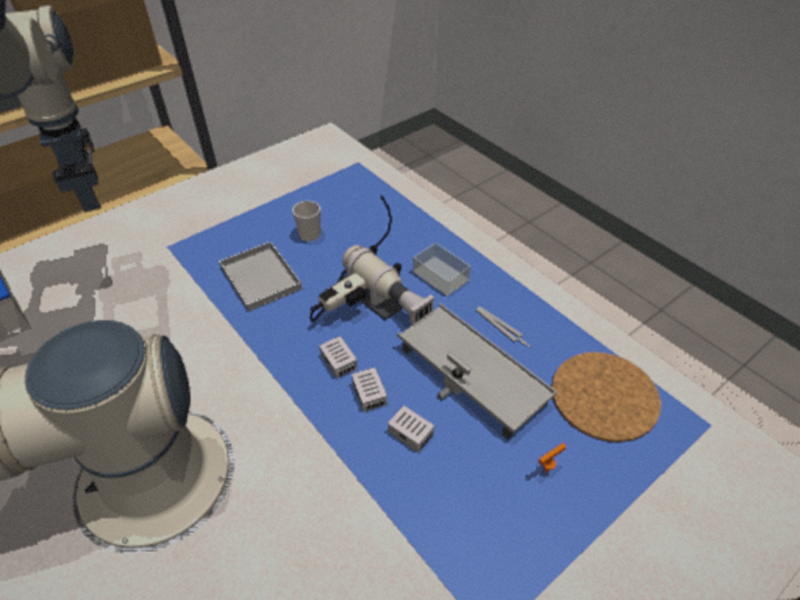

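The scene view (800×600 picture) shows three cassettes at (245,343), (303,313), (348,293), the real plug T-bar at (305,347), and the orange look-alike at (150,445), which I reject. The dish is at (460,243), the blower grip at (420,270), the cup at (545,250), the clear box at (510,358) and the forceps at (415,432). The side view agrees: plug (457,367), orange plug (550,458), dish (260,275). I'll take close crops next.

```bash
python3 - <<'E'
import pickle,cv2
D=pickle.load(open('d0.pkl','rb'))
cv2.imwrite('pics/scc.png',cv2.resize(D['scene']['img'][140:300,130:330],(800,640),interpolation=cv2.INTER_CUBIC)[:600])
cv2.imwrite('pics/sdc.png',cv2.resize(D['side']['img'][150:285,190:370],None,fx=4.4444,fy=4.4444,interpolation=cv2.INTER_CUBIC))
E
```

```text
(no output)
```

View pics/scc.png

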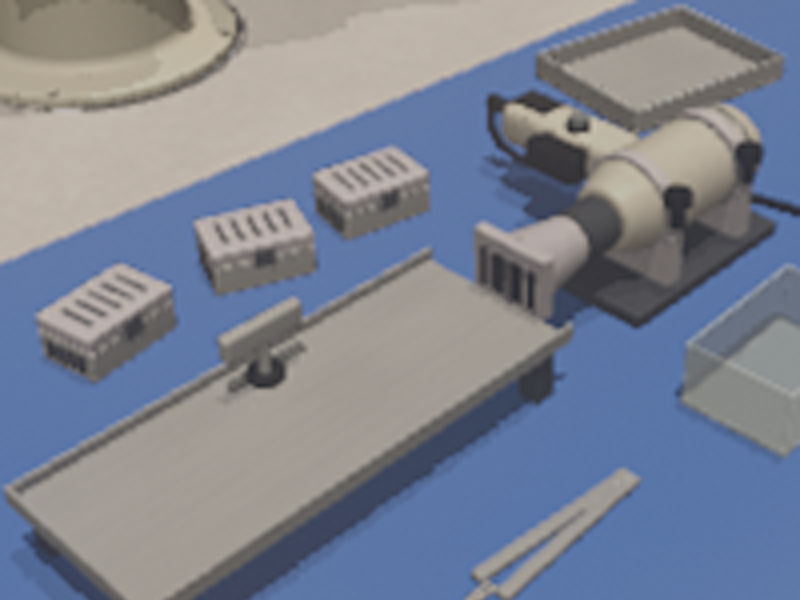

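View pics/sdc.png

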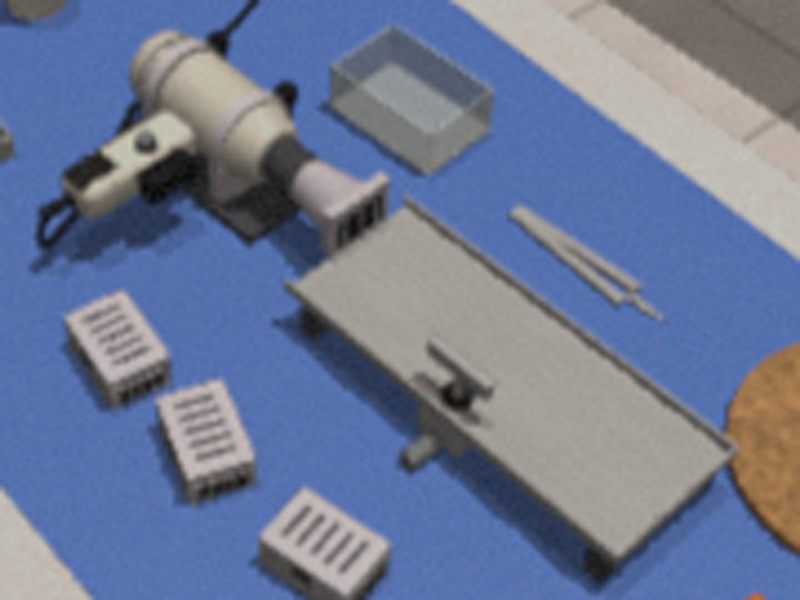

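Measured in the crops. Scene crop: plug bar ends (220,345)–(298,300), black flange (266,372), lock button (579,118), outlet top corners (477,225) and (552,262). Side crop: plug bar (430,345)–(490,388), button (147,138). The plug is steel and stands in the drain, so the choice is confirmed. Next I fit the poses.

```bash
cat > fit.py <<'E'
from h import *
import pickle,json
from scipy.optimize import least_squares
D=pickle.load(open('d0.pkl','rb'));S,W=D['scene'],D['side']
s=lambda u,v:(S,130+u/4,140+v/4)
w=lambda u,v:(W,190+u/4.4444,150+v/4.4444)
f=lambda u,v:(W,u/1.5625,v/1.5625)
def world(x,p):
    c,q=np.cos(x[2]),np.sin(x[2]);p=np.array(p)/1000
    return np.array([x[0]+c*p[0]-q*p[1],x[1]+q*p[0]+c*p[1],x[3]+p[2]])
def fit(name,obs,x0):
    F=lambda x:np.concatenate([proj(o[0],world(x,p))-o[1:] for o,p in obs])
    r=least_squares(F,x0,loss='soft_l1');print(name,r.x.round(4),'res',F(r.x).round(1).tolist());return r.x
P={}
st=[(s(430,250),(-74,0,50)),(s(8,490),(-74,-325,50)),(s(572,325),(52,0,50)),(s(477,225),(-31,0,88)),(s(552,262),(31,0,88)),
(w(288,283),(-74,0,50)),(w(407,200),(52,0,50)),(w(735,447),(52,-325,50)),(w(615,560),(-74,-325,50)),(w(388,180),(31,0,88)),
(s(220,345),(-56,-190,87)),(s(298,300),(-56,-130,87)),(w(430,342),(-56,-130,87)),(w(490,385),(-56,-190,87))]
P['station']=fit('station',st,[.6,0,0,0])
q=[(-26,-38,36),(-26,38,36),(26,38,36),(26,-38,36)]
def box(n,a,b,x0):
    P[n]=fit(n,[(s(*o),p) for o,p in zip(a,q)]+[(w(*o),p) for o,p in zip(b,q) if o],x0)
y0=P['station'][2]
# corner order: (-x,-y),(-x,+y),(+x,+y),(+x,-y)
box('A',[(38,322),(122,265),(174,293),(95,350)],[(260,548),(305,487),(390,545),None],[.45,-.2,y0,0])
box('B',[(193,218),(293,200),(315,235),(212,260)],[None,(157,398),(222,380),(255,465)][0:1]+[(157,398),(222,380),(255,465)],[.45,-.1,y0,0])
box('C',[(312,180),(395,147),(430,175),(345,207)],[(115,385),(65,318),(122,290),(170,357)],[.45,0,y0,0])
print('button',tri(s(579,118),w(147,136)))
print('barmid',tri(s(259,322),w(460,364)))
d=[(-70,-90,24),(-70,90,24),(70,90,24),(70,-90,24)]
P['dish']=fit('dish',[(s(*o),p) for o,p in zip([(537,60),(680,5),(782,65),(640,120)],d)]+[(f(*o),p) for o,p in zip([(248,306),(220,263),(270,244),(300,286)],d)],[.5,.3,y0,0])
print('button pred',[])
pickle.dump(P,open('P.pkl','wb'))
x=P['station']
for n in 'ABC':
    c,sn=np.cos(x[2]),np.sin(x[2]);e=P[n][:2]-x[:2];print(n,'in station',(c*e[0]+sn*e[1]).round(3),(-sn*e[0]+c*e[1]).round(3),'yaw rel',np.degrees(P[n][2]-x[2]).round(1))
E
python3 fit.py
```

```text
station [ 0.6232 -0.0403  0.0582 -0.0036] res [-0.5, 0.8, 0.6, -0.0, -1.9, 1.0, -1.3, 1.5, -2.7, 1.4, 0.2, -1.2, -0.2, -0.6, -1.0, -0.5, -0.4, -2.4, 0.2, -0.7, -0.3, -0.4, -0.3, 0.0, -0.3, -2.0, -0.1, -0.6]
A [ 0.4641 -0.2434  0.1813  0.0186] res [-0.3, -0.5, 1.5, 0.2, 1.9, -0.1, -1.0, -0.1, 30.1, 2.6, 0.4, 2.1, -7.9, -21.8]
B [ 0.4213 -0.1045 -0.3543 -0.0049] res [-0.1, 1.2, -0.2, 0.5, -0.7, 0.5, -0.7, -0.1, -0.7, -0.7, -0.0, -0.8, -0.5, -1.7]
C [ 0.4217  0.0053 -0.1107 -0.0062] res [-0.6, -0.0, -0.8, 0.9, -0.4, 0.6, 0.1, 0.4, -1.1, -0.5, -0.5, -0.5, 0.1, -0.5, 0.3, -1.0]
button (array([0.53468575, 0.118443  , 0.08535643]), [array([-0.3,  0.4]), array([-0.1, -0.4])])
barmid (array([ 0.57561027, -0.20444997,  0.08095363]), [array([-0.6,  0.6]), array([-0.3, -0.6])])
dish [ 0.4212  0.3471 -0.1083 -0.0116] res [-0.4, 0.6, -0.4, 2.1, 0.2, 0.0, -0.8, 0.4, -0.7, -0.0, -0.8, -0.6, 0.1, -1.2, 0.5, -1.8]
button pred []
A in station -0.171 -0.194 yaw rel 7.1
B in station -0.205 -0.052 yaw rel -23.6
C in station -0.199 0.057 yaw rel -9.7
```

```bash
sed -i "s/^box('A'.*/box('A',[(38,322),(122,265),(174,293),(95,350)],[(352,602),(260,548),(305,487),(390,545)],[.45,-.2,y0,0])/" fit.py; python3 fit.py | grep '^A'
cat >> h.py <<'E'
import pickle
def st(p,z=None):  # station mm -> world m
    x=pickle.load(open('P.pkl','rb'))['station'];c,s=np.cos(x[2]),np.sin(x[2]);p=np.array(p)/1000
    return np.array([x[0]+c*p[0]-s*p[1],x[1]+s*p[0]+c*p[1],p[2]])
def inst(p):
    x=pickle.load(open('P.pkl','rb'))['station'];c,s=np.cos(x[2]),np.sin(x[2]);e=np.array(p)-[x[0],x[1],0]
    return np.array([c*e[0]+s*e[1],-s*e[0]+c*e[1],e[2]])*1000
def syaw(): return pickle.load(open('P.pkl','rb'))['station'][2]
def down(yaw):
    """tool down, jaw axis (tool y) along horizontal heading yaw; of the two choices nearest the present"""
    r=rot();out=[]
    for a in(yaw,yaw+np.pi):
        X=np.array([0,0,-1.]);Y=np.array([np.cos(a),np.sin(a),0]);out.append(R.from_matrix(np.c_[X,Y,np.cross(X,Y)]))
    return min(out,key=lambda q:(r.inv()*q).magnitude())
def rows(p,q=None):
    o=env.observe();r=rot();q=q or r
    print('shift',np.round(r.inv().apply(np.array(p)-o['eef_pos'])*1000,1),'turn',np.round((r.inv()*q).as_rotvec(degrees=True),1),'| t %.1f'%o['t'],'pos',o['eef_pos'].round(4),'F',o['contact_force'].round(1),'w %.4f'%o['width'],'q',o['qpos'].round(2))
def W(f): return cap('wrist',f)
E
python3 - <<'E'
from h import *
print(rot().as_matrix().round(3))
rows(st((-56,-160,200)),down(syaw()))
print(inst([0.53468575, 0.118443,.089]))
E
```

```text
A [ 0.4303 -0.2313  0.25   -0.0084] res [-0.5, 0.8, -0.9, 1.4, -0.2, 0.2, -0.8, 0.3, -1.2, -1.5, -0.7, -2.5, -0.6, -0.3, 0.2, -0.8]
A in station -0.204 -0.179 yaw rel 11.0
[[-0.     0.277  0.961]
 [-0.001  0.961 -0.277]
 [-1.    -0.001 -0.   ]]
shift [  14.1 -660.2  610.4] turn [70.6  0.   0. ] | t 0.1 pos [0.1731 0.6002 0.2135] F [1.3 0.6 0.1] w 0.0908 q [ 1.19  0.49  1.35 -0.    1.3  -0.1 ]
[-79.16705702 163.64035568  89.        ]
```

send_rows(series=[14,-660,610,70.6,0,0,40,14,-660,610,70.6,0,0,40,14,-660,610,70.6,0,0,40,14,-660,610,70.6,0,0,40,14,-660,610,70.6,0,0,40,14,-660,610,70.6,0,0,40,14,-660,610,70.6,0,0,40,14,-660,610,70.6,0,0,40])

```text
t: 0.95
eef_pos: [0.3531, 0.2412, 0.2077]
tool_rot: [0.521, 0.479, 0.521, -0.478]
contact_force: [1.2, 0.7, 0.4]
width: 0.0368
```

```bash
python3 -c "
from h import *
rows(st((-56,-160,200)),down(syaw()))"
```

```text
shift [  7.8 185.4 461.8] turn [ 1.5 -0.  -0. ] | t 0.9 pos [0.3531 0.2412 0.2077] F [1.2 0.7 0.4] w 0.0368 q [ 0.46  0.22  1.81 -0.    1.1   0.38]
```

send_rows(series=[5,180,455,0,0,0,40,5,180,455,0,0,0,40,5,180,455,0,0,0,40,5,180,455,0,0,0,40,5,180,455,0,0,0,40,5,180,455,0,0,0,40,5,180,455,0,0,0,40,5,180,455,0,0,0,40])

```text
t: 1.75
eef_pos: [0.5331, -0.1163, 0.2035]
tool_rot: [0.522, 0.477, 0.522, -0.477]
contact_force: [1.1, 0.6, 0.1]
width: 0.0358
```

```bash
python3 -c "
from h import *
rows(st((-56,-160,200)),down(syaw()))"
```

```text
shift [ 3.5 35.6 90.6] turn [ 1.8 -0.   0. ] | t 1.8 pos [ 0.5331 -0.1163  0.2035] F [1.1 0.6 0.1] w 0.0358 q [-0.32  0.39  1.56  0.    1.19 -0.41]
```

send_rows(series=[3,27,73,1.8,0,0,40,3,27,73,1.8,0,0,40,3,27,73,1.8,0,0,40,3,27,73,1.8,0,0,40])

```text
t: 2.15
eef_pos: [0.5657, -0.1846, 0.2]
tool_rot: [0.514, 0.485, 0.515, -0.485]
contact_force: [-1.0, 0.5, 0.3]
width: 0.0365
```

```bash
python3 -c "
from h import *
c=W(None);pickle.dump(c,open('w1.pkl','wb'))
cv2.imwrite('pics/w1.png',cv2.resize(c['img'],(800,600),interpolation=cv2.INTER_CUBIC))
rows(st((-56,-160,200)),down(syaw()))
for p in [(-56,-130,87),(-56,-190,87),(-74,0,50),(-74,-325,50),(0,0,42)]: print(p,proj(c,st(p))*1.5625)
print(c['cam_to_world'].round(3))"
```

```text
shift [ 0.3  9.9 20.1] turn [ 0. -0.  0.] | t 2.2 pos [ 0.5655 -0.1839  0.2003] F [-0.1 -0.2 -0.5] w 0.0367 q [-0.41  0.46  1.44  0.    1.24 -0.47]
(-56, -130, 87) [422.04132655 272.60590291]
(-56, -190, 87) [421.245845   362.01656036]
(-74, 0, 50) [393.4492743   59.13399009]
(-74, -325, 50) [396.16888182 499.73960323]
(0, 0, 42) [507.80147202  62.15693337]
[[ 0.998 -0.057 -0.015  0.562]
 [ 0.058  0.966  0.25  -0.115]
 [ 0.    -0.251  0.968  0.371]
 [ 0.     0.     0.     1.   ]]
```

View pics/w1.png

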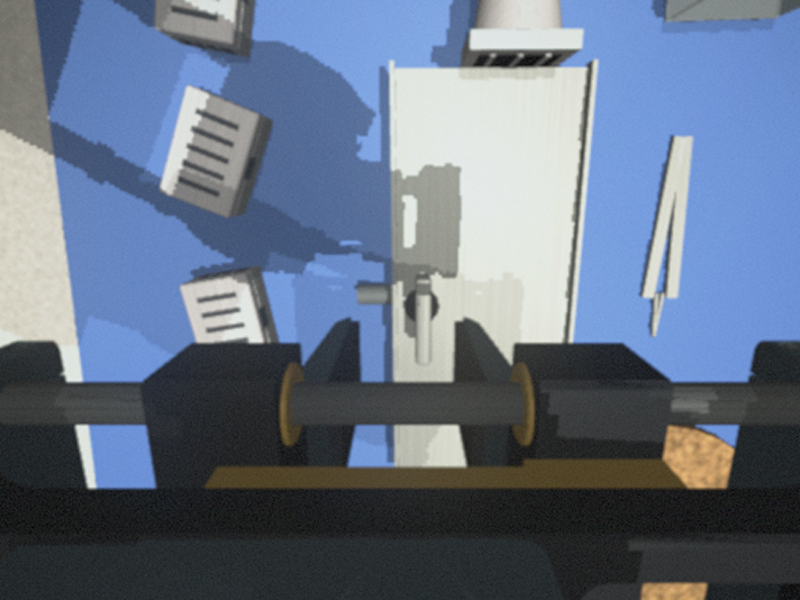

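The wrist view shows the steel T-bar between the open fingers, ends at (424,273) and (424,363), within 2.5 px of my prediction (about 1.5 mm). Next I descend and grip.

send_rows(series=[50,11.5,20,0,0,0,40,100,11.5,20,0,0,0,40,125,11.5,20,0,0,0,40,142,11.5,20,0,0,0,40,142,11.5,20,0,0,0,40,142,11.5,20,0,0,0,0,142,11.5,20,0,0,0,0,142,11.5,20,0,0,0,0])

```text
t: 3.0
eef_pos: [0.5794, -0.2037, 0.06]
tool_rot: [0.515, 0.485, 0.514, -0.485]
contact_force: [0.2, 0.6, 0.6]
width: 0.0152
```

send_rows(series=[0,0,0,0,0,0,0,0,0,0,0,0,0,0])

```text
t: 3.2
eef_pos: [0.5782, -0.2038, 0.0597]
tool_rot: [0.514, 0.485, 0.514, -0.485]
contact_force: [-7.1, -0.2, 10.9]
width: 0.0101
```

```bash
cat > o.py <<'E'
from h import *
o=env.observe();print('t %.2f'%o['t'],'st',inst(o['eef_pos']).round(1),'F',o['contact_force'].round(1),'T',o['ft_torque'].round(2),'w %.4f'%o['width'],'tooly deg rel',np.degrees(np.arctan2(*rot().as_matrix()[[1,0],1])-syaw()).round(1),'q',o['qpos'].round(2))
E
python3 o.py
```

```text
t 3.20 st [ -54.5 -160.5   59.7] F [-7.1 -0.2 10.9] T [-0.14  1.49  0.01] w 0.0101 tooly deg rel 0.0 q [-0.44  0.66  1.53 -0.    0.96 -0.49]
```

send_rows(series=[-3,-1.4,0,8,0,0,0,-4,-1.4,0,16,0,0,0,-4,-1.4,0,24,0,0,0,-4,-1.4,0,32,0,0,0,-5,-1.4,0,24,0,0,0,-5,-1.4,0,16,0,0,0,-5,-1.4,0,8,0,0,0,-5,-1.4,0,0,0,0,0])

```text
t: 4.0
eef_pos: [0.5767, -0.2037, 0.0623]
tool_rot: [0.515, 0.484, 0.516, -0.484]
contact_force: [4.0, -3.9, -25.9]
width: 0.01
```

```bash
python3 o.py
```

```text
t 4.00 st [ -56.  -160.4   62.3] F [  4.   -3.9 -25.9] T [-0.97 -0.84 -0.17] w 0.0100 tooly deg rel 0.3 q [-0.44  0.65  1.53 -0.    0.96 -0.5 ]
```

send_rows(series=[0,0,0,8,0,0,0,0,0,0,16,0,0,0,-1,0,0,24,0,0,0,-1,0,0,33,0,0,0,-1,0,0,25,0,0,0,-2,0,0,16,0,0,0,-2,0,0,8,0,0,0,-2,0,0,-1,0,0,0])

```text
t: 4.8
eef_pos: [0.5765, -0.2036, 0.0639]
tool_rot: [0.518, 0.481, 0.519, -0.481]
contact_force: [4.8, -5.2, -34.5]
width: 0.0097
```

```bash
python3 o.py
```

```text
t 4.80 st [ -56.2 -160.3   63.9] F [  4.8  -5.2 -34.5] T [-1.05 -0.98 -0.1 ] w 0.0097 tooly deg rel 0.9 q [-0.44  0.65  1.53 -0.    0.97 -0.51]
```

send_rows(series=[0,0,0,8,0,0,0,0,0,0,16,0,0,0,0,0,0,24,0,0,0,0,0,0,33,0,0,0,0,0,0,25,0,0,0,0,0,0,16,0,0,0,0,0,0,8,0,0,0,0,0,0,-1,0,0,0])

```text
t: 5.6
eef_pos: [0.5769, -0.2037, 0.0649]
tool_rot: [0.521, 0.478, 0.521, -0.478]
contact_force: [2.1, -2.0, -16.8]
width: 0.0096
```

```bash
python3 o.py; python3 -c "
from h import *
c=W(None)
cv2.imwrite('pics/w2.png',cv2.resize(c['img'][120:300,170:370],(667,600),interpolation=cv2.INTER_CUBIC))
p=st((-56,-160,78));
for z in (78,80,82,84,86):print(z,[((proj(c,st((-56,y,z+9)))-[170,120])*3.333).round(1) for y in(-130,-190)])"
```

```text
t 5.60 st [ -55.8 -160.4   64.9] F [  2.1  -2.  -16.8] T [-0.48 -0.24 -0.12] w 0.0096 tooly deg rel 1.5 q [-0.44  0.65  1.53 -0.    0.97 -0.52]
78 [array([304.2, 234.3]), array([294.1, 573.7])]
80 [array([304.3, 237.6]), array([294. , 580.7])]
82 [array([304.3, 241.1]), array([294. , 587.8])]
84 [array([304.4, 244.6]), array([293.9, 595.1])]
86 [array([304.4, 248.2]), array([293.8, 602.6])]
```

View pics/w2.png

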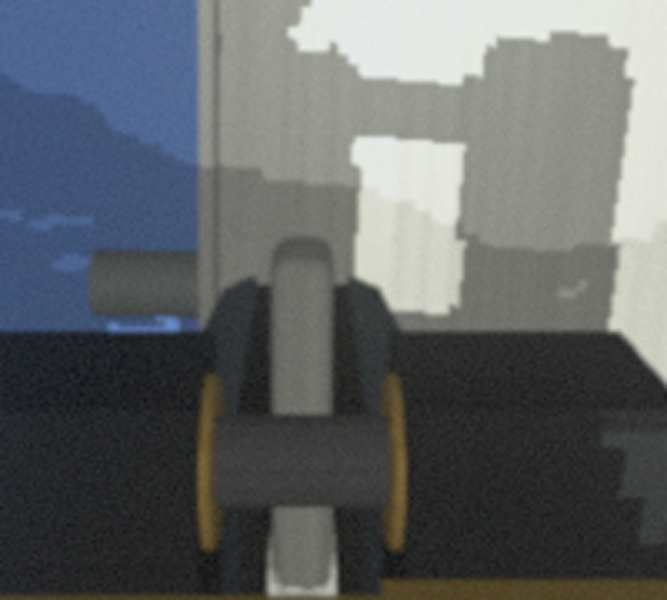

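Bar ends at (303,240) and (300,590) put the bar at z of about 82 mm, so the plug is creeping up with the fingers and not slipping. I carry on twisting.

send_rows(series=[-1,0,0,8,0,0,0,-1.5,0,0,16,0,0,0,-2,0,0,25,0,0,0,-2,0,0,33,0,0,0,-2.5,0,0,25,0,0,0,-3,0,0,17,0,0,0,-3,0,0,9,0,0,0,-3,0,0,1,0,0,0])

```text
t: 6.45
eef_pos: [0.5773, -0.2037, 0.0688]
tool_rot: [0.516, 0.484, 0.516, -0.484]
contact_force: [-0.4, -0.6, -7.9]
width: 0.0153
```

send_rows(series=[0,0,0,8,0,0,0,-1,0,0,16,0,0,0,-1,0,0,25,0,0,0,-1,0,0,33,0,0,0,-1.5,0,0,25,0,0,0,-2,0,0,17,0,0,0,-2,0,0,9,0,0,0,-2,0,0,0,0,0,0])

```text
t: 7.25
eef_pos: [0.5771, -0.2037, 0.07]
tool_rot: [0.514, 0.486, 0.514, -0.486]
contact_force: [2.0, -2.4, -18.2]
width: 0.0097
```

send_rows(series=[0,0,0,8,0,0,0,-1,0,0,16,0,0,0,-1,0,0,25,0,0,0,-1,0,0,33,0,0,0,-1.5,0,0,25,0,0,0,-2,0,0,17,0,0,0,-2,0,0,9,0,0,0,-2,0,0,0,0,0,0])

```text
t: 8.05
eef_pos: [0.5767, -0.2036, 0.0715]
tool_rot: [0.512, 0.487, 0.513, -0.488]
contact_force: [1.7, -3.8, -22.0]
width: 0.0098
```

```bash
python3 o.py
```

```text
t 8.05 st [ -55.9 -160.3   71.5] F [  1.7  -3.8 -22. ] T [-0.73 -0.6  -0.15] w 0.0098 tooly deg rel -0.5 q [-0.44  0.64  1.52 -0.    0.98 -0.49]
```

send_rows(series=[0,0,0,9,0,0,0,-1,0,0,17,0,0,0,-1,0,0,25,0,0,0,-1,0,0,33,0,0,0,-1.5,0,0,25,0,0,0,-2,0,0,17,0,0,0,-2,0,0,9,0,0,0,-2,0,0,0,0,0,0])

```text
t: 8.85
eef_pos: [0.5766, -0.2036, 0.0735]
tool_rot: [0.51, 0.489, 0.511, -0.489]
contact_force: [3.8, -1.9, -24.8]
width: 0.0096
```

send_rows(series=[0,0,0,9,0,0,0,-1,0,0,17,0,0,0,-1,0,0,25,0,0,0,-1,0,0,33,0,0,0,-1.5,0,0,25,0,0,0,-2,0,0,17,0,0,0,-2,0,0,9,0,0,0,-2,0,0,0,0,0,0])

```text
t: 9.65
eef_pos: [0.5768, -0.2036, 0.0759]
tool_rot: [0.508, 0.491, 0.509, -0.491]
contact_force: [1.5, -1.8, -17.8]
width: 0.0099
```

send_rows(series=[0,0,0,9,0,0,0,-1,0,0,17,0,0,0,-1,0,0,25,0,0,0,-1,0,0,33,0,0,0,-1.5,0,0,25,0,0,0,-2,0,0,17,0,0,0,-2,0,0,9,0,0,0,-2,0,0,0,0,0,0])

```text
t: 10.45
eef_pos: [0.5775, -0.2038, 0.0793]
tool_rot: [0.507, 0.493, 0.507, -0.493]
contact_force: [0.4, -0.0, -1.6]
width: 0.0098
```

```bash
python3 o.py; python3 -c "
from h import *
c=W(None)
cv2.imwrite('pics/w3.png',cv2.resize(c['img'][120:300,170:370],(667,600),interpolation=cv2.INTER_CUBIC))
for z in (86,88,90,92,94):print(z,[((proj(c,st((-56,y,z+9)))-[170,120])*3.333).round(1) for y in(-130,-190)])"
```

```text
t 10.45 st [ -55.1 -160.6   79.3] F [ 0.4 -0.  -1.6] T [-0.06  0.07  0.03] w 0.0098 tooly deg rel -1.7 q [-0.44  0.63  1.52  0.    1.   -0.47]
86 [array([289.4, 223.6]), array([300., 552.])]
88 [array([289.3, 226.7]), array([300. , 558.4])]
90 [array([289.2, 229.8]), array([300. , 565.1])]
92 [array([289. , 233.1]), array([300.1, 571.9])]
94 [array([288.9, 236.4]), array([300.1, 578.8])]
```

View pics/w3.png

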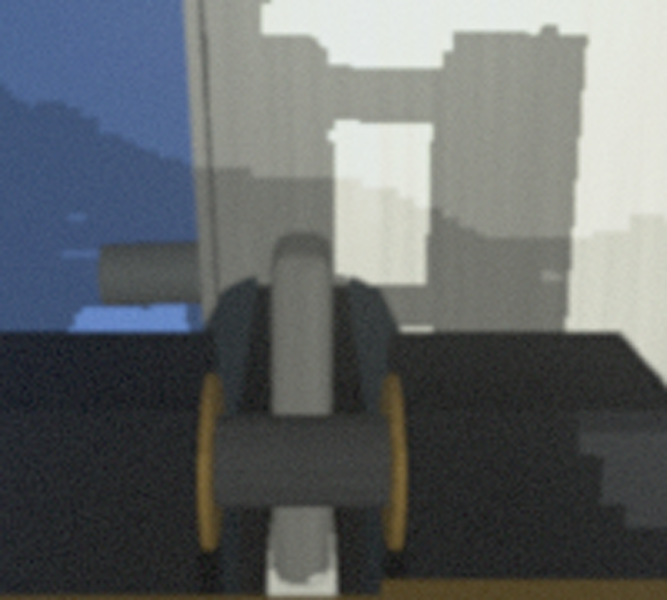

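The bar ends at (303,238) and (300,578) and the pull has dropped to 1.6 N, so the plug is about 16 mm up and loose. I lift it and carry it to the dish.

send_rows(series=[-30,0,0,0,0,0,0,-60,0,0,0,0,0,0,-100,0,0,0,0,0,0,-140,0,0,0,0,0,0,-170,0,0,0,0,0,0,-170,0,0,0,0,0,0])

```text
t: 11.1
eef_pos: [0.5792, -0.2046, 0.2537]
tool_rot: [0.508, 0.496, 0.503, -0.494]
contact_force: [0.3, 0.7, -1.1]
width: 0.0101
```

```bash
python3 -c "
from h import *
P=pickle.load(open('P.pkl','rb'))['dish'];print(P)
q=down(syaw());rows([P[0]-.02,P[1],.25],q)
rows([.53,0.1,.25],q)"
```

```text
[ 0.42117279  0.34714224 -0.1082692  -0.01164974]
shift [ 5.000e-01 -1.665e+02 -5.553e+02] turn [-2.1  0.2 -0.4] | t 11.1 pos [ 0.5792 -0.2046  0.2537] F [ 0.3  0.7 -1.1] w 0.0101 q [-0.44  0.44  1.33  0.    1.37 -0.46]
shift [   2.3  -42.9 -305.5] turn [-2.1  0.2 -0.4] | t 11.1 pos [ 0.5792 -0.2046  0.2537] F [ 0.3  0.7 -1.1] w 0.0101 q [-0.44  0.44  1.33  0.    1.37 -0.46]
```

send_rows(series=[0,-50,-150,0,0,0,0,0,-100,-310,0,0,0,0,0,-140,-450,0,0,0,0,0,-140,-450,0,0,0,0,0,-140,-450,0,0,0,0,0,-140,-450,0,0,0,0,0,-140,-450,0,0,0,0,0,-140,-450,0,0,0,0])

```text
t: 11.9
eef_pos: [0.4468, 0.1764, 0.2483]
tool_rot: [0.505, 0.495, 0.505, -0.495]
contact_force: [1.5, 0.5, -1.3]
width: 0.01
```

send_rows(series=[0,-40,-100,0,0,0,0,0,-40,-100,0,0,0,0,0,-40,-100,0,0,0,0,0,-40,-100,0,0,0,0])

```text
t: 12.3
eef_pos: [0.4045, 0.2748, 0.2482]
tool_rot: [0.506, 0.493, 0.506, -0.494]
contact_force: [0.1, -1.1, -2.4]
width: 0.0096
```

```bash
python3 -c "
from h import *
q=down(syaw())
X=np.array([0,np.sin(np.radians(35)),-np.cos(np.radians(35))]);Y=np.sign(rot().as_matrix()[0,1])*np.array([1,0,0.])
q=R.from_matrix(np.c_[X,Y,np.cross(X,Y)])
rows([.42,.355,.16],q);rows([.42,.355,.048],q)
r2=R.from_matrix(q.as_matrix());print(q.inv().apply([0,0,-112]))"
```

```text
shift [ 88.2  17.6 -79.8] turn [ 1.4 35.   0.5] | t 12.3 pos [0.4045 0.2748 0.2482] F [ 0.1 -1.1 -2.4] w 0.0096 q [0.47 0.27 1.62 0.   1.26 0.45]
shift [200.2  17.7 -79.9] turn [ 1.4 35.   0.5] | t 12.3 pos [0.4045 0.2748 0.2482] F [ 0.1 -1.1 -2.4] w 0.0096 q [0.47 0.27 1.62 0.   1.26 0.45]
[91.74502896  0.         64.24056087]
```

send_rows(series=[60,17,-80,1.4,35,0,0,60,17,-80,1.4,35,0,0,60,17,-80,1.4,35,0,0,60,17,-80,1.4,35,0,0,60,17,-80,1.4,35,0,0,60,17,-80,1.4,35,0,0,60,17,-80,1.4,35,0,0])

```text
t: 13.0
eef_pos: [0.4212, 0.3529, 0.1884]
tool_rot: [0.325, 0.625, 0.628, -0.33]
contact_force: [-0.5, -0.2, -1.1]
width: 0.0102
```

```bash
python3 -c "
from h import *
q=rot();print(q.as_matrix().round(2))
rows([.42,.355,.050],q)
c=W('w4.png')"
```

```text
[[-0.01  1.   -0.  ]
 [ 0.57  0.   -0.82]
 [-0.82 -0.01 -0.57]]
shift [ 1.148e+02 -1.000e-01  7.750e+01] turn [0. 0. 0.] | t 13.0 pos [0.4212 0.3529 0.1884] F [-0.5 -0.2 -1.1] w 0.0102 q [ 0.21  0.38  1.87  0.78  0.92 -0.28]
```

View pics/w4.png

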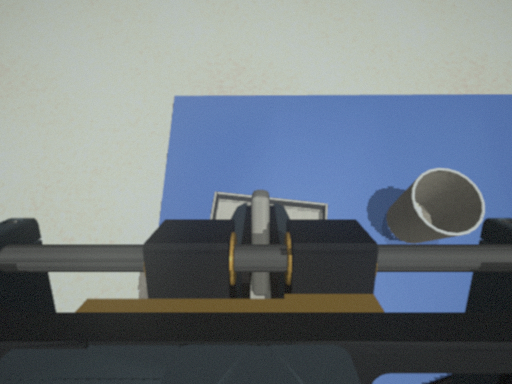

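The plug bar is at (260,240) over the dish; the dish's far rim runs (215,195)–(327,205) and is centred on it. The cup at (435,205) is clear. I lower and release.

send_rows(series=[35,0,23,0,0,0,0,70,0,47,0,0,0,0,95,0,64,0,0,0,0,108,0,73,0,0,0,0,115,0,77.5,0,0,0,0,115,0,77.5,0,0,0,0])

```text
t: 13.65
eef_pos: [0.4193, 0.357, 0.0496]
tool_rot: [0.325, 0.624, 0.63, -0.328]
contact_force: [-1.1, -0.9, -2.2]
width: 0.01
```

```bash
python3 o.py
```

```text
t 13.65 st [-180.5  408.5   49.6] F [-1.1 -0.9 -2.2] T [-0.58  0.05  0.01] w 0.0100 tooly deg rel -3.1 q [ 0.22  0.65  1.98  1.08  0.69 -0.71]
```

Next I lower until the foot touches, open, and back off along the tool axis.

send_rows(series=[2.5,0,1.7,0,0,0,0,2.5,0,1.7,0,0,0,60,2.5,0,1.7,0,0,0,80,2.5,0,1.7,0,0,0,80,2.5,0,1.7,0,0,0,80,-20,0,0,0,0,0,80,-60,0,0,0,0,0,80,-110,0,0,0,0,0,80])

```text
t: 14.45
eef_pos: [0.4192, 0.2928, 0.1402]
tool_rot: [0.325, 0.624, 0.63, -0.329]
contact_force: [1.7, 0.2, 1.9]
width: 0.063
```

```bash
python3 -c "
from h import *
c=cap('side');pickle.dump(c,open('sd1.pkl','wb'))
c2=W(None)
a=cv2.resize(c['img'][140:300,100:300],(750,600),interpolation=cv2.INTER_CUBIC)
cv2.imwrite('pics/s2.png',a)
P=pickle.load(open('P.pkl','rb'))
q=down(P['A'][2])
rows([*P['A'][:2],.25],q);rows([*P['B'][:2],.25],down(P['B'][2]));rows([*P['C'][:2],.25],down(P['C'][2]))"
```

```text
shift [-386.8    7.1  367.4] turn [-13.8 -34.8  -4.3] | t 14.6 pos [0.4222 0.2915 0.1438] F [ 0.2  0.4 -0.2] w 0.0707 q [ 0.07  0.44  1.96  0.83  0.89 -0.52]
shift [-314.1   -1.7  263.5] turn [ 19.7 -34.6   6.3] | t 14.6 pos [0.4222 0.2915 0.1438] F [ 0.2  0.4 -0.2] w 0.0707 q [ 0.07  0.44  1.96  0.83  0.89 -0.52]
shift [-251.2   -1.1  173.6] turn [  6.2 -34.9   2. ] | t 14.6 pos [0.4222 0.2915 0.1438] F [ 0.2  0.4 -0.2] w 0.0707 q [ 0.07  0.44  1.96  0.83  0.89 -0.52]
```

View pics/s2.png

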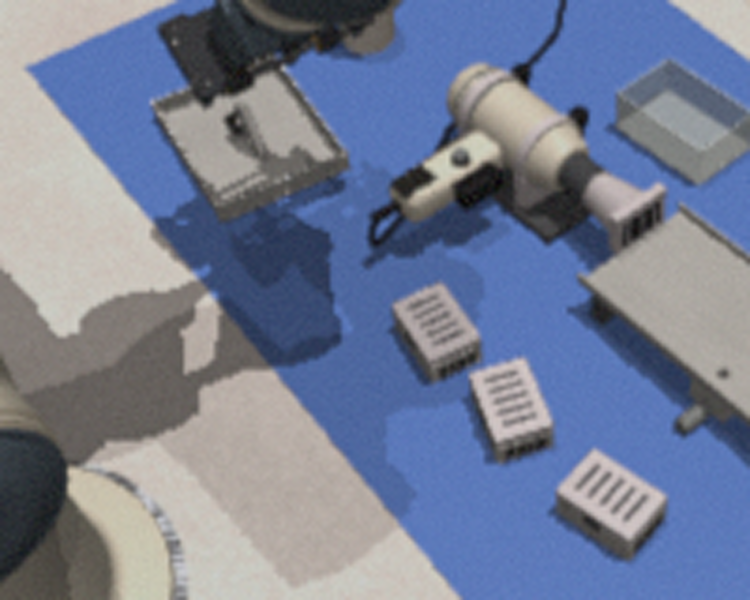

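The plug lies in the dish at (240,130) in the side crop, and the three cassettes are still on the drape. I check my fits against the wrist and side pictures and refine the station.

```bash
cat >> fit.py <<'E'
V=pickle.load(open('w1.pkl','rb'));v=lambda a,b:(V,a/1.5625,b/1.5625)
sw=[(v(424,273),(-56,-130,87)),(v(424,363),(-56,-190,87)),(v(392,63),(-74,0,50)),(v(595,62),(52,0,50)),(v(470,31),(-31,0,88)),(v(582,30),(31,0,88)),(v(392,465),(-74,-299,50))]
P['station']=fit('station2',st+sw*2,P['station'])
P['station'][3]=0
for n in 'ABC':
    print(n,'w1',[(proj(V,world(P[n],p))*1.5625).round(0).tolist() for p in q],'s2',[((proj(W,world(P[n],p))-[100,140])*3.75).round(0).tolist() for p in q])
pickle.dump(P,open('P.pkl','wb'))
E
python3 fit.py|tail -4
```

```text
station2 [ 0.624  -0.0403  0.0585 -0.0014] res [-0.3, 0.3, 0.6, -0.6, -1.7, 0.4, -1.1, 0.9, -2.4, 0.8, 0.4, -1.7, -0.1, -1.2, -0.7, -1.0, -0.1, -2.9, 0.4, -1.2, -0.2, -1.0, -0.2, -0.5, -0.1, -2.6, 0.1, -1.1, -0.5, -0.5, -1.0, -1.2, 1.7, -2.1, -1.3, -1.5, 0.2, 7.8, -0.0, 8.4, 3.3, 3.6, -0.5, -0.5, -1.0, -1.2, 1.7, -2.1, -1.3, -1.5, 0.2, 7.8, -0.0, 8.4, 3.3, 3.6]
A w1 [[211.0, 370.0], [181.0, 279.0], [248.0, 266.0], [274.0, 358.0]] s2 [[630.0, 540.0], [554.0, 491.0], [592.0, 447.0], [667.0, 494.0]]
B w1 [[156.0, 183.0], [187.0, 77.0], [260.0, 110.0], [226.0, 213.0]] s2 [[492.0, 440.0], [467.0, 371.0], [525.0, 355.0], [551.0, 423.0]]
C w1 [[157.0, 26.0], [162.0, -108.0], [245.0, -91.0], [236.0, 41.0]] s2 [[430.0, 361.0], [390.0, 304.0], [441.0, 280.0], [482.0, 335.0]]
```

send_rows(series=[-80,0,20,6,-15,2,80,-140,0,70,6,-25,2,80,-190,0,110,6,-35,2,80,-220,0,140,6,-35,2,80,-251,0,174,6,-35,2,80,-251,0,174,6,-35,2,80,-251,0,174,6,-35,2,80,-251,0,174,6,-35,2,80])

```text
t: 15.35
eef_pos: [0.4224, 0.0048, 0.2465]
tool_rot: [-0.472, -0.525, -0.473, 0.528]
contact_force: [0.5, 0.3, -0.2]
width: 0.073
```

```bash
python3 -c "
from h import *
P=pickle.load(open('P.pkl','rb'));rows([*P['C'][:2],.012],down(P['C'][2]))"
```

```text
shift [ 2.345e+02  2.000e-01 -8.000e-01] turn [0.2 0.1 0.2] | t 15.3 pos [0.4224 0.0048 0.2465] F [ 0.5  0.3 -0.2] w 0.0730 q [-0.13  0.17  1.76 -0.    1.22 -0.02]
```

send_rows(series=[50,0,0,0,0,0,96,100,0,0,0,0,0,96,150,0,0,0,0,0,96,190,0,0,0,0,0,96,220,0,0,0,0,0,96,234,0,0,0,0,0,96,234,0,0,0,0,0,96,234,0,0,0,0,0,0])

```text
t: 16.15
eef_pos: [0.4206, 0.0073, 0.012]
tool_rot: [-0.472, -0.524, -0.474, 0.527]
contact_force: [-0.6, -0.0, -0.0]
width: 0.0825
```

send_rows(series=[0,0,0,0,0,0,0,0,0,0,0,0,0,0,0,0,0,0,0,0,0,0,0,0,0,0,0,0])

```text
t: 16.55
eef_pos: [0.4212, 0.0068, 0.0124]
tool_rot: [-0.472, -0.524, -0.474, 0.527]
contact_force: [-1.1, -0.7, 11.2]
width: 0.0518
```

```bash
python3 o.py; python3 -c "
from h import *
c=W('w5.png')
rows(st((0,-45,150)),down(syaw()))"
```

```text
t 16.55 st [-199.6   58.8   12.4] F [-1.1 -0.7 11.2] T [-0.1   0.08  0.01] w 0.0518 tooly deg rel -9.4 q [-0.12  0.58  2.03 -0.    0.53 -0.02]
shift [-138.4  213.3   70.1] turn [-9.4  0.1  0.2] | t 16.6 pos [0.4212 0.0068 0.0124] F [-0.7  1.1  9.4] w 0.0517 q [-0.12  0.58  2.03 -0.    0.53 -0.02]
```

View pics/w5.png

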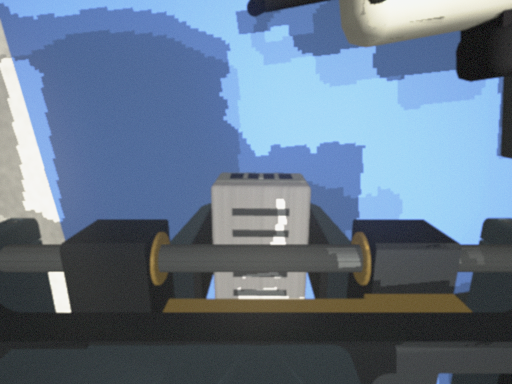

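Cassette C is gripped square; its front top edge is at v≈183 between columns 213 and 308.

```bash
python3 -c "
from h import *
o=env.observe();im=cv2.imread('pics/w5.png')
c={'camera_matrix':None}
c=env.capture('wrist')
r=rot()
for v in(181,184):
  p=atz(c,260,v,.037);print(r.inv().apply(p-o['eef_pos'])*1000)"
```

```text
[-24.68485018   0.07066705 -35.99264135]
[-24.68273293   0.07182177 -34.43292672]
```

send_rows(series=[-40,0,0,0,0,0,0,-90,0,0,0,0,0,0,-138,50,17,-3,0,0,0,-138,100,34,-6,0,0,0,-138,150,51,-9.4,0,0,0,-138,190,70,-9.4,0,0,0,-138,213,80,-9.4,0,0,0,-138,213,80,-9.4,0,0,0])

```text
t: 17.45
eef_pos: [0.6289, -0.0978, 0.1486]
tool_rot: [0.514, 0.484, 0.514, -0.487]
contact_force: [-0.5, -0.3, -2.5]
width: 0.0518
```

```bash
python3 o.py; python3 -c "
from h import *
rows(st((0,-50,60)),down(syaw()))"
```

```text
t 17.45 st [  1.6 -57.7 148.6] F [-0.5 -0.3 -2.5] T [-0.11  0.02 -0.  ] w 0.0518 tooly deg rel -0.1 q [-0.25  0.58  1.39 -0.    1.18 -0.3 ]
shift [88.6 -1.3 -7.8] turn [-0.1  0.1  0.2] | t 17.4 pos [ 0.6289 -0.0978  0.1486] F [-0.5 -0.3 -2.5] w 0.0518 q [-0.25  0.58  1.39 -0.    1.18 -0.3 ]
```

send_rows(series=[40,-1.6,-6,0,0,0,0,75,-1.6,-6,0,0,0,0,90,-1.6,-6,0,0,0,0,94,-1.6,-6,0,0,0,0,96,-1.6,-6,0,0,0,0,96,-1.6,-6,0,0,0,0])

```text
t: 18.05
eef_pos: [0.6208, -0.0887, 0.0536]
tool_rot: [0.513, 0.483, 0.516, -0.487]
contact_force: [-8.0, 1.9, 11.6]
width: 0.0518
```

```bash
python3 o.py
```

```text
t 18.05 st [ -6.  -48.2  53.6] F [-8.   1.9 11.6] T [ 0.22  1.84 -0.07] w 0.0518 tooly deg rel 0.0 q [-0.24  0.68  1.49 -0.    0.98 -0.29]
```

send_rows(series=[-1.5,0,0,0,0,0,0,-1.5,0,0,0,0,0,0,-1.5,0,0,0,0,0,0])

```text
t: 18.35
eef_pos: [0.6224, -0.0891, 0.0544]
tool_rot: [0.513, 0.484, 0.516, -0.487]
contact_force: [-0.8, -0.1, -2.5]
width: 0.0523
```

```bash
python3 o.py; python3 -c "
from h import *
c=W(None);cv2.imwrite('pics/w6.png',cv2.resize(c['img'],(800,600)))
for p in [(-74,0,50),(52,0,50),(-26,-10,78),(26,-10,78),(-31,0,88),(31,0,88)]:print(p,proj(c,st(p))*1.5625)"
```

```text
t 18.35 st [ -4.4 -48.7  54.4] F [-0.8 -0.1 -2.5] T [-0.07  0.06 -0.  ] w 0.0523 tooly deg rel 0.0 q [-0.24  0.68  1.49 -0.    0.98 -0.29]
(-74, 0, 50) [222.30892066 232.34017283]
(52, 0, 50) [556.15867956 232.93827765]
(-26, -10, 78) [339.48176071 273.91664202]
(26, -10, 78) [499.92433107 274.26156073]
(-31, 0, 88) [316.69172129 247.99531739]
(31, 0, 88) [524.92038476 248.39629977]
```

View pics/w6.png

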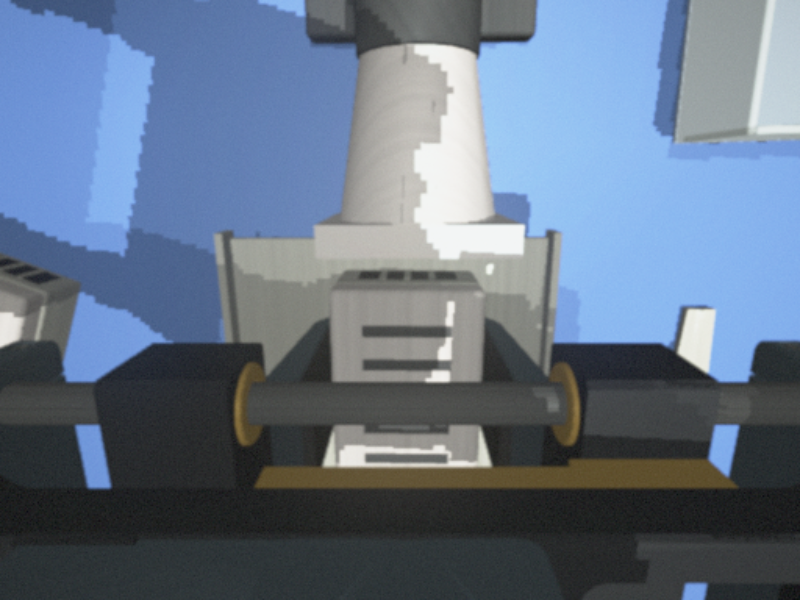

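The box's front top edge spans columns 333–478 (centre 405), while the outlet is 316–525 (centre 421). The box is about 4.5 mm to the near side, so I correct that and push towards the outlet.

send_rows(series=[0,4.6,0,0,0,0,0,0,4.6,-3,0,0,0,0,0,4.6,-6,0,0,0,0,0.7,4.6,-8,0,0,0,0,0.7,4.6,-10,0,0,0,0,0.7,4.6,-10,0,0,0,0])

```text
t: 19.0
eef_pos: [0.6265, -0.0785, 0.0537]
tool_rot: [0.513, 0.484, 0.516, -0.486]
contact_force: [-0.7, 1.5, 0.5]
width: 0.052
```

```bash
python3 o.py
```

```text
t 19.00 st [  0.3 -38.3  53.7] F [-0.7  1.5  0.5] T [ 0.21  0.06 -0.07] w 0.0520 tooly deg rel 0.0 q [-0.22  0.68  1.48 -0.    0.98 -0.28]
```

send_rows(series=[0,0,-1.5,0,0,0,0,0,0,-3,0,0,0,0,0,0,-4,0,0,0,0])

```text
t: 19.3
eef_pos: [0.6265, -0.0765, 0.0538]
tool_rot: [0.514, 0.483, 0.515, -0.487]
contact_force: [-1.1, -20.6, 0.0]
width: 0.052
```

```bash
python3 o.py
```

```text
t 19.30 st [  0.4 -36.3  53.8] F [ -1.1 -20.6   0. ] T [-3.68  0.27  0.57] w 0.0520 tooly deg rel 0.1 q [-0.21  0.68  1.48 -0.01  0.98 -0.27]
```

send_rows(series=[0.6,0,1.5,0,0,0,0,0.6,0,1.5,0,0,0,70,0.6,0,1.5,0,0,0,70,0.6,0,1.5,0,0,0,70,-30,0,1.5,0,0,0,70,-80,0,1.5,0,0,0,96,-130,0,1.5,0,0,0,96,-150,0,1.5,0,0,0,96])

```text
t: 20.1
eef_pos: [0.6288, -0.0765, 0.2086]
tool_rot: [0.515, 0.485, 0.514, -0.485]
contact_force: [-0.2, 0.4, -0.7]
width: 0.085
```

```bash
python3 o.py; python3 -c "
from h import *
P=pickle.load(open('P.pkl','rb'));rows([P['B'][0]+.002,P['B'][1]-.003,.20],down(P['B'][2]))
c=cap('scene');cv2.imwrite('pics/sc3.png',cv2.resize(c['img'][140:290,130:330],(800,600),interpolation=cv2.INTER_CUBIC))"
```

```text
t 20.10 st [  2.8 -36.5 208.6] F [-0.2  0.4 -0.7] T [-0.06  0.05  0.01] w 0.0850 tooly deg rel 0.0 q [-0.21  0.51  1.33 -0.    1.3  -0.27]
shift [   8.5 -207.    18.8] turn [23.7  0.1 -0. ] | t 20.1 pos [ 0.6288 -0.0765  0.2086] F [-0.2  0.4 -0.7] w 0.0850 q [-0.21  0.51  1.33 -0.    1.3  -0.27]
```

send_rows(series=[8,-50,5,8,0,0,96,8,-100,10,16,0,0,96,8,-150,15,23.7,0,0,96,8,-207,19,23.7,0,0,96,8,-207,19,23.7,0,0,96,8,-207,19,23.7,0,0,96,8,-207,19,23.7,0,0,96])

```text
t: 20.85
eef_pos: [0.4228, -0.1077, 0.197]
tool_rot: [-0.403, -0.579, -0.404, 0.582]
contact_force: [-0.3, 0.2, 0.3]
width: 0.0878
```

```bash
python3 -c "
from h import *
P=pickle.load(open('P.pkl','rb'));rows([P['B'][0]+.002,P['B'][1]-.003,.012],down(P['B'][2]))
c=W('w7.png')
for n in 'B': print([proj(c,[P[n][0]+np.cos(P[n][2])*a-np.sin(P[n][2])*b,P[n][1]+np.sin(P[n][2])*a+np.cos(P[n][2])*b,.036]).round() for a in(-.026,.026) for b in(-.038,.038)])"
```

```text
shift [185.    1.   -0.8] turn [-0.   0.1  0.2] | t 20.9 pos [ 0.4228 -0.1077  0.197 ] F [-0.3  0.2  0.3] w 0.0878 q [-0.38  0.25  1.81 -0.    1.09 -0.03]
[array([236., 204.]), array([234., 139.]), array([280., 204.]), array([281., 139.])]
```

View pics/w7.png

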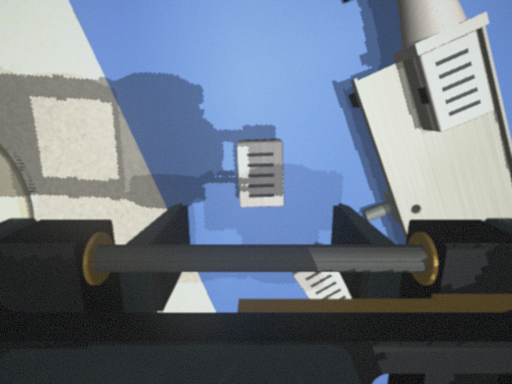

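Cassette B is square between the jaws at (236–284, 140–206), as predicted, and C stands flush at the outlet, (440,85). I grasp B.

send_rows(series=[50,1.5,0,0,0,0,96,100,1.5,0,0,0,0,96,150,1.5,0,0,0,0,96,175,1.5,0,0,0,0,96,185,1.5,0,0,0,0,96,185,1.5,0,0,0,0,0,185,1.5,0,0,0,0,0,185,1.5,0,0,0,0,0])

```text
t: 21.7
eef_pos: [0.4231, -0.1084, 0.013]
tool_rot: [-0.404, -0.579, -0.404, 0.582]
contact_force: [-0.7, 0.3, 1.0]
width: 0.0662
```

send_rows(series=[0,0,0,0,0,0,0,0,0,0,0,0,0,0,0,0,0,0,0,0,0])

```text
t: 22.0
eef_pos: [0.4225, -0.1083, 0.0126]
tool_rot: [-0.404, -0.579, -0.404, 0.582]
contact_force: [-0.5, -0.2, 13.1]
width: 0.052
```

```bash
python3 o.py; python3 -c "
from h import *
rows(st((0,-135,150)),down(syaw()))"
```

```text
t 22.00 st [-205.1  -56.2   12.6] F [-0.5 -0.2 13.1] T [0.09 0.26 0.04] w 0.0520 tooly deg rel -23.7 q [-0.39  0.59  2.   -0.01  0.56 -0.03]
shift [-138.1  219.    -9.8] turn [-23.7   0.1   0.2] | t 22.0 pos [ 0.4225 -0.1083  0.0126] F [-0.5 -0.2 13.1] w 0.0520 q [-0.39  0.59  2.   -0.01  0.56 -0.03]
```

send_rows(series=[-45,0,0,0,0,0,0,-95,0,0,0,0,0,0,-138,45,-2,-8,0,0,0,-138,95,-4,-16,0,0,0,-138,145,-6,-23.7,0,0,0,-138,190,-9,-23.7,0,0,0,-138,219,-10,-23.7,0,0,0,-138,219,-10,-23.7,0,0,0])

```text
t: 22.8
eef_pos: [0.6351, -0.176, 0.1485]
tool_rot: [0.514, 0.484, 0.515, -0.486]
contact_force: [-0.1, -0.1, -3.4]
width: 0.0519
```

send_rows(series=[0,0,0,0,0,0,0,0,0,0,0,0,0,0])

```text
t: 23.0
eef_pos: [0.6305, -0.1743, 0.1486]
tool_rot: [0.513, 0.483, 0.516, -0.487]
contact_force: [0.4, 0.3, -2.1]
width: 0.0525
```

```bash
python3 o.py; python3 -c "
from h import *
rows(st((0.2,-130,57)),down(syaw()))"
```

```text
t 23.00 st [  -1.3 -134.2  148.6] F [ 0.4  0.3 -2.1] T [-0.09  0.08 -0.  ] w 0.0525 tooly deg rel 0.0 q [-0.36  0.6   1.34 -0.    1.21 -0.42]
shift [91.6  2.1 -4.2] turn [0.  0.  0.4] | t 23.0 pos [ 0.6305 -0.1743  0.1486] F [ 0.4  0.3 -2.1] w 0.0525 q [-0.36  0.6   1.34 -0.    1.21 -0.42]
```

send_rows(series=[40,2,0,0,0,0.4,0,75,2,0,0,0,0.4,0,88,2,0,0,0,0.4,0,92,2,0,0,0,0.4,0,92,2,0,0,0,0.4,0,92,2,0,0,0,0.4,0])

```text
t: 23.6
eef_pos: [0.6339, -0.175, 0.0583]
tool_rot: [0.516, 0.486, 0.513, -0.484]
contact_force: [-1.1, 0.5, -2.1]
width: 0.052
```

```bash
python3 o.py; python3 -c "
from h import *
rows(st((0.2,-115,54)),down(syaw()))"
```

```text
t 23.60 st [   2.1 -135.    58.3] F [-1.1  0.5 -2.1] T [-0.09  0.03 -0.03] w 0.0520 tooly deg rel 0.0 q [-0.36  0.7   1.41  0.    1.02 -0.42]
shift [  4.3  -1.9 -20.1] turn [ 0.   0.1 -0.2] | t 23.6 pos [ 0.6339 -0.175   0.0583] F [-1.1  0.5 -2.1] w 0.0520 q [-0.36  0.7   1.41  0.    1.02 -0.42]
```

send_rows(series=[2,-1.8,-6,0,0,0,0,4.2,-1.8,-12,0,0,0,0,4.2,-1.8,-17,0,0,0,0,4.2,-1.8,-19,0,0,0,0,4.2,-1.8,-20,0,0,0,0,4.2,-1.8,-20,0,0,0,0])

```text
t: 24.2
eef_pos: [0.6318, -0.1566, 0.0543]
tool_rot: [0.517, 0.485, 0.512, -0.485]
contact_force: [2.0, -16.2, 7.7]
width: 0.0518
```

```bash
python3 o.py
```

```text
t 24.20 st [   1.  -116.6   54.3] F [  2.  -16.2   7.7] T [-2.69  0.26 -0.05] w 0.0518 tooly deg rel 0.0 q [-0.33  0.7   1.44 -0.    1.   -0.39]
```

send_rows(series=[0,0,1,0,0,0,0,0.3,0,1.2,0,0,0,70,0.3,0,1.2,0,0,0,70,0.3,0,1.2,0,0,0,70,-30,0,1.2,0,0,0,70,-80,0,1.2,0,0,0,96,-130,0,1.2,0,0,0,96,-150,0,1.2,0,0,0,96])

```text
t: 25.0
eef_pos: [0.6315, -0.1562, 0.2075]
tool_rot: [0.517, 0.486, 0.512, -0.484]
contact_force: [0.1, -0.7, 0.5]
width: 0.0852
```

```bash
python3 -c "
from h import *
P=pickle.load(open('P.pkl','rb'));rows([P['A'][0]+.002,P['A'][1]-.002,.20],down(P['A'][2]))"
```

```text
shift [   6.2 -203.5   65.2] turn [-10.9   0.2  -0.4] | t 25.0 pos [ 0.6315 -0.1562  0.2075] F [ 0.1 -0.7  0.5] w 0.0852 q [-0.33  0.53  1.29  0.    1.31 -0.39]
```

send_rows(series=[6,-45,14,-8,0,0,96,6,-90,29,-10.9,0,-0.4,96,6,-135,43,-10.9,0,-0.4,96,6,-180,58,-10.9,0,-0.4,96,6,-204,65,-10.9,0,-0.4,96,6,-204,65,-10.9,0,-0.4,96,6,-204,65,-10.9,0,-0.4,96])

```text
t: 25.7
eef_pos: [0.4302, -0.233, 0.1964]
tool_rot: [0.557, 0.433, 0.559, -0.436]
contact_force: [-0.4, 0.3, -0.1]
width: 0.0873
```

```bash
python3 -c "
from h import *
P=pickle.load(open('P.pkl','rb'));rows([P['A'][0]+.002,P['A'][1]-.002,.012],down(P['A'][2]))
c=W('w8.png')
print([proj(c,[P['A'][0]+np.cos(P['A'][2])*a-np.sin(P['A'][2])*b,P['A'][1]+np.sin(P['A'][2])*a+np.cos(P['A'][2])*b,.036]).round() for a in(-.026,.026) for b in(-.038,.038)])"
```

```text
shift [184.4   2.9   0.8] turn [-0.1  0.   0.3] | t 25.7 pos [ 0.4302 -0.233   0.1964] F [-0.4  0.3 -0.1] w 0.0873 q [-0.62  0.33  1.69 -0.    1.13 -0.86]
[array([239., 205.]), array([238., 140.]), array([283., 206.]), array([285., 140.])]
```

View pics/w8.png

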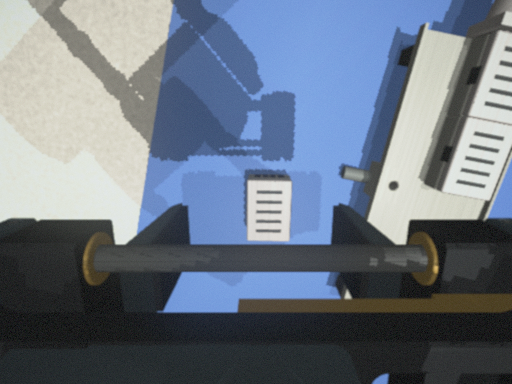

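Cassette A has been knocked about 4 cm towards −y: its top is now at (246–291, 178–241) instead of the predicted (239–284, 140–205). C and B are in the row at right. I recompute from this view.

```bash
python3 -c "
from h import *
c=W(None)
p=np.array([atz(c,u,v,.036) for u,v in[(246,178),(290,178),(248,241),(289,241)]]);print(p.round(4),p.mean(0))
d=(p[0]+p[1]-p[2]-p[3])[:2];yaw=np.arctan2(-d[0],d[1]);print(np.degrees(yaw),np.degrees(syaw()),np.linalg.norm(d)/2,np.linalg.norm(p[1]-p[0]))
m=p.mean(0);rows([m[0],m[1],.12],down(yaw))"
```

```text
[[ 0.4152 -0.2403  0.036 ]
 [ 0.464  -0.2278  0.036 ]
 [ 0.436  -0.3156  0.036 ]
 [ 0.484  -0.3032  0.036 ]] [ 0.44978378 -0.27173863  0.036     ]
15.144515529271677 3.3531230037485247 0.07800886493877954 0.050298313350244664
shift [76.2  9.  42.5] turn [-0.8  0.   0.3] | t 25.8 pos [ 0.431  -0.2327  0.1962] F [ 0.1 -0.1 -1. ] w 0.0876 q [-0.61  0.33  1.69 -0.    1.13 -0.86]
```

send_rows(series=[40,9,42,-0.8,0,0,96,80,9,42,-0.8,0,0.3,96,130,9,42,-0.8,0,0.3,96,170,9,42,-0.8,0,0.3,96,184,9,42,-0.8,0,0.3,96,184,9,42,-0.8,0,0.3,96,184,9,42,-0.8,0,0.3,0,184,9,42,-0.8,0,0.3,0])

```text
t: 26.6
eef_pos: [0.4493, -0.2719, 0.0132]
tool_rot: [0.562, 0.43, 0.561, -0.43]
contact_force: [-0.4, -0.5, 0.3]
width: 0.0745
```

send_rows(series=[0,0,0,0,0,0,0,0,0,0,0,0,0,0,0,0,0,0,0,0,0])

```text
t: 26.9
eef_pos: [0.4486, -0.2718, 0.0127]
tool_rot: [0.562, 0.43, 0.561, -0.43]
contact_force: [-0.1, 1.7, 9.7]
width: 0.0521
```

```bash
python3 o.py; python3 -c "
from h import *
rows(st((0,-215,150)),down(syaw()))"
```

```text
t 26.90 st [-188.7 -220.9   12.7] F [-0.1  1.7  9.7] T [0.13 0.05 0.03] w 0.0521 tooly deg rel 11.7 q [-0.66  0.65  1.78 -0.    0.71 -0.92]
shift [-137.2  186.    32.7] turn [11.7  0.  -0. ] | t 26.9 pos [ 0.4486 -0.2718  0.0127] F [-0.1  1.7  9.7] w 0.0521 q [-0.66  0.65  1.78 -0.    0.71 -0.92]
```

send_rows(series=[-45,0,0,0,0,0,0,-95,0,0,0,0,0,0,-137,45,8,5,0,0,0,-137,95,17,11.7,0,0,0,-137,140,25,11.7,0,0,0,-137,186,33,11.7,0,0,0,-137,186,33,11.7,0,0,0,-137,186,33,11.7,0,0,0])

```text
t: 27.7
eef_pos: [0.6369, -0.2544, 0.1484]
tool_rot: [0.514, 0.484, 0.515, -0.485]
contact_force: [0.4, 0.6, -2.4]
width: 0.0518
```

send_rows(series=[0,0,0,0,0,0,0,0,0,0,0,0,0,0])

```text
t: 27.9
eef_pos: [0.6352, -0.2553, 0.1491]
tool_rot: [0.514, 0.485, 0.515, -0.485]
contact_force: [0.4, 0.7, -2.9]
width: 0.0522
```

```bash
python3 o.py; python3 -c "
from h import *
rows(st((0.2,-210,57)),down(syaw()))"
```

```text
t 27.90 st [  -1.3 -215.3  149.1] F [ 0.4  0.7 -2.9] T [-0.08  0.04 -0.03] w 0.0522 tooly deg rel -0.0 q [-0.47  0.64  1.26 -0.    1.25 -0.53]
shift [92.1  1.6 -5.3] turn [-0.  -0.   0.1] | t 27.9 pos [ 0.6352 -0.2553  0.1491] F [ 0.4  0.7 -2.9] w 0.0522 q [-0.47  0.64  1.26 -0.    1.25 -0.53]
```

send_rows(series=[40,1,0,0,0,0,0,75,1,0,0,0,0,0,88,1,0,0,0,0,0,92,1,0,0,0,0,0,92,1,0,0,0,0,0,92,1,0,0,0,0,0,92,1,0,0,0,0,0])

```text
t: 28.6
eef_pos: [0.6382, -0.2554, 0.0587]
tool_rot: [0.515, 0.485, 0.514, -0.485]
contact_force: [-0.9, 0.4, -2.3]
width: 0.0521
```

```bash
python3 o.py; python3 -c "
from h import *
rows(st((0.2,-195,54)),down(syaw()))"
```

```text
t 28.60 st [   1.6 -215.6   58.7] F [-0.9  0.4 -2.3] T [-0.08 -0.   -0.01] w 0.0521 tooly deg rel 0.0 q [-0.47  0.74  1.33 -0.    1.07 -0.53]
shift [  4.6  -1.4 -20.6] turn [ 0.   0.1 -0.1] | t 28.6 pos [ 0.6382 -0.2554  0.0587] F [-0.9  0.4 -2.3] w 0.0521 q [-0.47  0.74  1.33 -0.    1.07 -0.53]
```

send_rows(series=[2,-1,-7,0,0,0,0,4.4,-1,-13,0,0,0,0,4.4,-1,-18,0,0,0,0,4.4,-1,-21,0,0,0,0,4.4,-1,-23,0,0,0,0,4.4,-1,-23,0,0,0,0])

```text
t: 29.2
eef_pos: [0.6364, -0.2325, 0.0543]
tool_rot: [0.516, 0.485, 0.513, -0.485]
contact_force: [0.4, -3.1, 12.1]
width: 0.0517
```

```bash
python3 o.py
```

```text
t 29.20 st [   1.2 -192.7   54.3] F [ 0.4 -3.1 12.1] T [-0.78  0.12 -0.01] w 0.0517 tooly deg rel 0.1 q [-0.44  0.73  1.36 -0.    1.05 -0.5 ]
```

send_rows(series=[-0.6,0,-1.5,0,0,0,0,-0.6,0,-3,0,0,0,0,-0.6,0,-3,0,0,0,0])

```text
t: 29.5
eef_pos: [0.6358, -0.2303, 0.0544]
tool_rot: [0.516, 0.485, 0.513, -0.485]
contact_force: [-0.1, -11.7, 6.5]
width: 0.0514
```

```bash
python3 o.py
```

```text
t 29.50 st [   0.7 -190.4   54.4] F [ -0.1 -11.7   6.5] T [-1.97  0.01  0.25] w 0.0514 tooly deg rel 0.1 q [-0.43  0.73  1.36 -0.    1.05 -0.49]
```

send_rows(series=[0,0,-1.5,0,0,0,0,0,0,-1.5,0,0,0,0])

```text
t: 29.7
eef_pos: [0.6359, -0.2302, 0.0544]
tool_rot: [0.516, 0.484, 0.513, -0.486]
contact_force: [-0.1, -20.9, 4.2]
width: 0.0517
```

```bash
python3 o.py
```

```text
t 29.70 st [   0.8 -190.3   54.4] F [ -0.1 -20.9   4.2] T [-3.6   0.14  0.41] w 0.0517 tooly deg rel 0.1 q [-0.43  0.73  1.36 -0.    1.04 -0.49]
```

Solid contact: 21 N with no motion. I release, rise and look at the row and the trigger.

send_rows(series=[0,0,1.5,0,0,0,0,0.3,0,1.7,0,0,0,70,0.3,0,1.7,0,0,0,70,0.3,0,1.7,0,0,0,70,-30,0,1.7,0,0,0,70,-80,0,1.7,0,0,0,70,-130,0,1.7,0,0,0,42,-180,0,1.7,0,0,0,42])

```text
t: 30.5
eef_pos: [0.6345, -0.2287, 0.235]
tool_rot: [0.514, 0.485, 0.515, -0.485]
contact_force: [0.9, -0.4, -0.2]
width: 0.0508
```

send_rows(series=[0,-40,-8,0,0,0,42,0,-80,-16,0,0,0,42,0,-120,-24,0,0,0,42,0,-120,-24,0,0,0,42])

```text
t: 30.9
eef_pos: [0.5089, -0.2107, 0.2332]
tool_rot: [0.513, 0.485, 0.516, -0.486]
contact_force: [-0.8, -0.4, -0.2]
width: 0.038
```

```bash
python3 o.py; python3 -c "
from h import *
c=W(None);cv2.imwrite('pics/w9.png',cv2.resize(c['img'],(800,600)));pickle.dump(c,open('w9.pkl','wb'))
for y in (-1.3,-77,-153,-229):
  print(y,[(proj(c,st((x,y,78)))*1.5625).round(1) for x in(-26,26)])
"
```

```text
t 30.90 st [-124.8 -163.4  233.2] F [-0.8 -0.4 -0.2] T [-0.04  0.03 -0.02] w 0.0380 tooly deg rel 0.0 q [-0.5   0.37  1.5  -0.    1.27 -0.56]
-1.3 [array([563.8,  24.3]), array([646.3,  24.3])]
-77 [array([554.1, 149.8]), array([631.6, 149.9])]
-153 [array([545.6, 261.4]), array([618.6, 261.5])]
-229 [array([537.9, 360.8]), array([606.9, 360.9])]
```

View pics/w9.png

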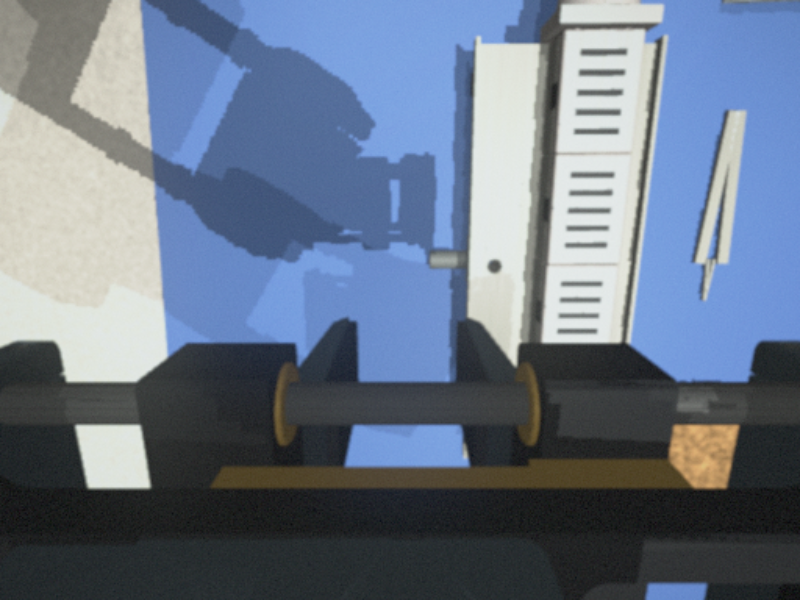

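The row is closed: cassette joints at v≈27, 152 and 264, against predictions of 24, 150 and 261, and left edges at 563, 554 and 546, against 564, 554 and 546. Now the trigger, with the hand tilted 45°.

```bash
cat >> h.py <<'E'
def trig(sgn=1):
    s=np.sqrt(.5);c=R.from_euler('z',syaw())
    X=c.apply([0,s,-s]);Y=c.apply([0,sgn*s,sgn*s]);return R.from_matrix(np.c_[X,Y,np.cross(X,Y)])
E
python3 -c "
from h import *
b=inst([0.53468575, 0.118443,.0895]);print(b)
for s in(1,-1): rows(st((b[0],30,230)),trig(s))"
```

```text
[-79.84715911 163.65850779  89.5       ]
shift [   3.6   42.3 -194.5] turn [-85.   35.1  35.2] | t 30.9 pos [ 0.5117 -0.2116  0.2336] F [ 0.8 -0.1  0.1] w 0.0384 q [-0.5   0.37  1.5  -0.    1.27 -0.56]
shift [   3.6   42.3 -194.5] turn [ 84.9  35.2 -35.1] | t 30.9 pos [ 0.5117 -0.2116  0.2336] F [ 0.8 -0.1  0.1] w 0.0384 q [-0.5   0.37  1.5  -0.    1.27 -0.56]
```

send_rows(series=[0,42,-194,-85,35.1,35.2,42,0,42,-194,-85,35.1,35.2,42,0,42,-194,-85,35.1,35.2,42,0,42,-194,-85,35.1,35.2,42,0,42,-194,-85,35.1,35.2,42,0,42,-194,-85,35.1,35.2,42,0,42,-194,-85,35.1,35.2,42,0,42,-194,-85,35.1,35.2,42])

```text
t: 31.75
eef_pos: [0.545, -0.0163, 0.2335]
tool_rot: [0.656, 0.35, 0.667, 0.055]
contact_force: [-0.7, 0.4, 0.3]
width: 0.0381
```

```bash
python3 -c "
from h import *
rows(st((-80,30,230)),trig(1))"
```

```text
shift [ 3.3 -1.9 -2.5] turn [-25.2  10.6  10.5] | t 31.8 pos [ 0.545  -0.0163  0.2335] F [-0.7  0.4  0.3] w 0.0381 q [-0.49  0.43  1.58  0.57  1.36 -1.81]
```

send_rows(series=[0,0,-2,-25.2,10.6,10.5,42,0,0,-2,-25.2,10.6,10.5,42,0,0,-2,-25.2,10.6,10.5,42,0,0,-2,-25.2,10.6,10.5,42,0,0,-2,-25.2,10.6,10.5,42,0,0,-2,-25.2,10.6,10.5,42])

```text
t: 32.35
eef_pos: [0.5429, -0.0155, 0.2332]
tool_rot: [0.645, 0.253, 0.662, 0.286]
contact_force: [1.1, 0.3, -0.6]
width: 0.0383
```

```bash
python3 -c "
from h import *
q=trig(1)
rows(st((-80,40,160)),q);rows(st((-80,95,80)),q)
c=W(None);cv2.imwrite('pics/w10.png',c['img'])
print(proj(c,st((-80,163.6,89.5))),proj(c,st((-80,128.6,62))))
print(q.inv().apply(R.from_euler('z',syaw()).apply([0,1,0])),q.inv().apply([0,0,1]))"
```

```text
shift [ 59.3 -44.2  -0.2] turn [-0.5  0.   0.2] | t 32.4 pos [ 0.5429 -0.0155  0.2332] F [ 1.1  0.3 -0.6] w 0.0383 q [-0.54  0.57  1.46  0.62  1.61 -2.3 ]
shift [ 1.548e+02 -6.150e+01 -1.000e-01] turn [-0.5  0.   0.2] | t 32.4 pos [ 0.5429 -0.0155  0.2332] F [ 1.1  0.3 -0.6] w 0.0383 q [-0.54  0.57  1.46  0.62  1.61 -2.3 ]
[255.70540577 169.39215428] [220.11569644 170.42767922]
[ 7.07106781e-01  7.07106781e-01 -5.31903515e-18] [-7.07106781e-01  7.07106781e-01  5.55111512e-17]
```

View pics/w10.png

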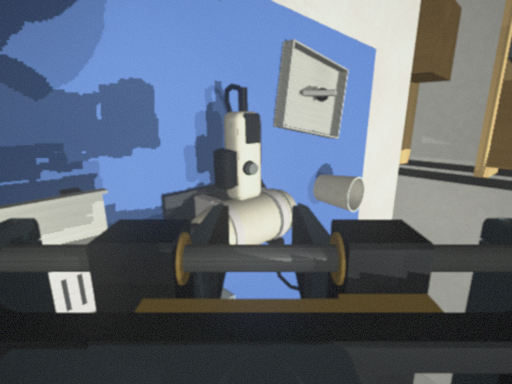

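```bash
python3 -c "
from h import *
D=pickle.load(open('d0.pkl','rb'))
c=W(None)
p,r=tri((D['scene'],130+579/4,140+118/4),(D['side'],190+147/4.4444,150+136/4.4444),(c,251,166.5));print(p,inst(p),r)
im=c['img'][120:220,190:290]; g=cv2.resize(im,(600,600),interpolation=cv2.INTER_CUBIC);cv2.imwrite('pics/w11.png',g)
print('at z',inst(atz(c,251,167,.0895)))"
```

```text
[0.53339596 0.11825161 0.08420441] [-81.1459313  163.54288614  84.20441339] [array([-0.7,  0.6]), array([-0.4, -0. ]), array([1.5, 1.6])]
at z [-84.23487237 155.96101124  89.5       ]
```

View pics/w11.png

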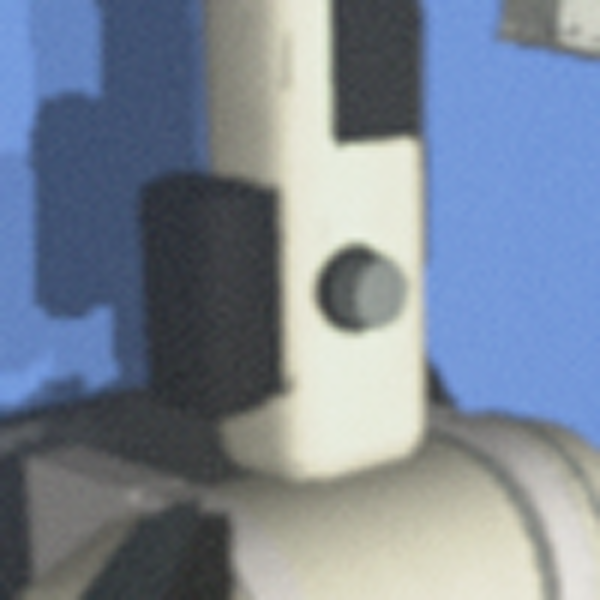

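The button top is at native (253,168), within 3 px of my estimate. The trigger block lies to its left at the same x, so I use y≈161 and x≈−81.5 and approach by force.

send_rows(series=[40,-30,-1,0,0,0,42,80,-45,-1.5,0,0,0,42,120,-55,-1.5,0,0,0,42,155,-61,-1.5,0,0,0,42,155,-61,-1.5,0,0,0,42,155,-61,-1.5,0,0,0,42])

```text
t: 33.05
eef_pos: [0.5367, 0.0507, 0.081]
tool_rot: [0.645, 0.253, 0.662, 0.287]
contact_force: [0.7, -0.2, 0.5]
width: 0.0383
```

```bash
python3 o.py; python3 -c "
from h import *
rows(st((-81.5,132,80)),trig(1))"
```

```text
t 33.05 st [-81.8  95.9  81. ] F [ 0.7 -0.2  0.5] T [-0.41 -0.04 -0.03] w 0.0383 tooly deg rel 89.5 q [-0.45  0.75  1.64  0.7   1.28 -2.46]
shift [26.2 24.8  0.2] turn [-0.4 -0.   0.1] | t 33.0 pos [0.5367 0.0507 0.081 ] F [ 0.7 -0.2  0.5] w 0.0383 q [-0.45  0.75  1.64  0.7   1.28 -2.46]
```

send_rows(series=[14,14,0,0,0,0,42,25,25,0,0,0,0,42,28.3,28.3,0,0,0,0,42,28.3,28.3,0,0,0,0,42,31.8,31.8,0,0,0,0,42,31.8,31.8,0,0,0,0,42])

```text
t: 33.65
eef_pos: [0.5348, 0.095, 0.0807]
tool_rot: [0.645, 0.253, 0.662, 0.286]
contact_force: [0.2, -3.4, 1.7]
width: 0.0384
```

```bash
python3 o.py
```

```text
t 33.65 st [-81.1 140.2  80.7] F [ 0.2 -3.4  1.7] T [-0.6  -0.16 -0.07] w 0.0384 tooly deg rel 89.5 q [-0.38  0.74  1.68  0.75  1.23 -2.45]
```

send_rows(series=[3,3,0,0,0,0,42,6,6,0,0,0,0,42,8,8,0,0,0,0,42,8,8,0,0,0,0,42])

```text
t: 34.05
eef_pos: [0.5341, 0.1065, 0.0805]
tool_rot: [0.645, 0.253, 0.662, 0.286]
contact_force: [1.3, -7.3, 3.1]
width: 0.0383
```

```bash
python3 o.py
```

```text
t 34.05 st [-81.1 151.8  80.5] F [ 1.3 -7.3  3.1] T [-1.1  -0.18 -0.01] w 0.0383 tooly deg rel 89.5 q [-0.36  0.74  1.69  0.76  1.21 -2.44]
```

send_rows(series=[1,1,0,0,0,0,42,1.8,1.8,0,0,0,0,42,1.8,1.8,0,0,0,0,42])

```text
t: 34.35
eef_pos: [0.5344, 0.1079, 0.0803]
tool_rot: [0.646, 0.252, 0.662, 0.286]
contact_force: [-0.8, -17.2, 6.0]
width: 0.0385
```

```bash
python3 o.py
```

```text
t 34.35 st [-80.8 153.1  80.3] F [ -0.8 -17.2   6. ] T [-2.35  0.18  0.25] w 0.0385 tooly deg rel 89.5 q [-0.36  0.74  1.69  0.76  1.21 -2.44]
```

send_rows(series=[2,-2,0,0,0,0,42,4,-4,0,0,0,0,42,6,-6,0,0,0,0,42,8,-8,0,0,0,0,42,8.5,-8.5,0,0,0,0,42,8.5,-8.5,0,0,0,0,42])

```text
t: 34.95
eef_pos: [0.5349, 0.1078, 0.0689]
tool_rot: [0.646, 0.252, 0.661, 0.286]
contact_force: [0.9, -18.1, 14.6]
width: 0.0388
```

```bash
python3 o.py
```

```text
t 34.95 st [-80.2 153.1  68.9] F [  0.9 -18.1  14.6] T [-1.24 -0.01  0.14] w 0.0388 tooly deg rel 89.5 q [-0.36  0.76  1.7   0.77  1.19 -2.46]
```

send_rows(series=[0.7,-0.7,0,0,0,0,42,1.2,-1.2,0,0,0,0,42,1.2,-1.2,0,0,0,0,42])

```text
t: 35.25
eef_pos: [0.5349, 0.1079, 0.0673]
tool_rot: [0.646, 0.252, 0.661, 0.286]
contact_force: [0.3, -18.1, 15.9]
width: 0.0379
```

```bash
python3 o.py
```

```text
t 35.25 st [-80.3 153.1  67.3] F [  0.3 -18.1  15.9] T [-1.11 -0.04  0.15] w 0.0379 tooly deg rel 89.5 q [-0.36  0.76  1.7   0.77  1.19 -2.46]
```

send_rows(series=[0.7,-0.7,0,0,0,0,42,1.4,-1.4,0,0,0,0,42,1.4,-1.4,0,0,0,0,42])

```text
t: 35.55
eef_pos: [0.5349, 0.108, 0.0661]
tool_rot: [0.646, 0.253, 0.661, 0.287]
contact_force: [-1.8, -20.1, 27.3]
width: 0.0384
```

```bash
python3 o.py
```

```text
t 35.55 st [-80.2 153.2  66.1] F [ -1.8 -20.1  27.3] T [0.07 0.3  0.46] w 0.0384 tooly deg rel 89.6 q [-0.36  0.76  1.7   0.77  1.19 -2.47]
```

Hard stop at z 66.1: the button is fully in. I ease the trigger while holding the button down.

send_rows(series=[-1,-1,0,0,0,0,42,-2,-2,0,0,0,0,42,-3,-3,0,0,0,0,42,-4,-4,0,0,0,0,42,-5,-5,0,0,0,0,42,-6,-6,0,0,0,0,42,-6.5,-6.5,0,0,0,0,42,-6.5,-6.5,0,0,0,0,42])

```text
t: 36.35
eef_pos: [0.5344, 0.1011, 0.0662]
tool_rot: [0.645, 0.254, 0.661, 0.287]
contact_force: [3.9, 6.8, 14.8]
width: 0.0384
```

```bash
python3 o.py
```

```text
t 36.35 st [-81.2 146.3  66.2] F [ 3.9  6.8 14.8] T [ 2.58 -0.35 -0.61] w 0.0384 tooly deg rel 89.5 q [-0.37  0.76  1.69  0.76  1.2  -2.47]
```

send_rows(series=[-2,2,0,0,0,0,42,-5,5,0,0,0,0,42,-9,8,0,0,0,0,42,-12,10,0,0,0,0,42,-40,0,0,0,0,0,42,-80,0,0,0,0,0,42,-120,0,0,0,0,0,42,-150,30,0,0,0,0,42])

```text
t: 37.15
eef_pos: [0.5392, 0.0125, 0.1924]
tool_rot: [0.645, 0.254, 0.662, 0.285]
contact_force: [1.2, 0.3, -0.4]
width: 0.0383
```

```bash
python3 o.py; python3 -c "
from h import *
c=W(None);a=c['img'][120:220,190:290];b=cap('side')['img'][140:240,150:300]
p=cap('scene')
f=lambda i,s:cv2.resize(i,s,interpolation=cv2.INTER_CUBIC)
cv2.imwrite('pics/fin.png',np.vstack([np.hstack([f(a,(300,300)),f(b,(450,300))]),f(p['img'][140:260,130:430],(750,300))]))
for y in (163.6-1,): print('btn out',proj(c,st((-81,162.7,89.5))),'in',proj(c,st((-81,162.7,82.5))),'trig rel',proj(c,st((-81,127.7,62))),'6.5',proj(c,st((-81,134.2,62))))"
```

```text
t 37.15 st [-81.5  57.7 192.4] F [ 1.2  0.3 -0.4] T [-0.4  -0.05 -0.1 ] w 0.0383 tooly deg rel 89.2 q [-0.5   0.6   1.54  0.64  1.5  -2.33]
btn out [262.439493   178.67215296] in [257.98502575 177.73297931] trig rel [221.68010387 180.05431492] 6.5 [226.39817696 179.08593783]
```

The viewer limit is reached, so I check the trigger and button by intensity profiles against the picture taken before the squeeze.

```bash
python3 -c "
from h import *
a=cv2.imread('pics/w10.png');c=W(None)
for n,im,v in(('before',a,168),('now',c['img'],178)):
  for k in(-10,0,1): print(n,v+k,cv2.cvtColor(im,cv2.COLOR_BGR2GRAY)[v+k-1:v+k+2,205:275].mean(0).astype(int).tolist())
print(env.observe()['qpos'].round(2))"
```

```text
before 158 [81, 80, 81, 81, 81, 80, 83, 81, 70, 54, 51, 51, 48, 51, 53, 48, 54, 53, 56, 57, 59, 60, 64, 65, 63, 61, 62, 63, 58, 56, 66, 104, 157, 184, 205, 225, 230, 231, 232, 232, 234, 233, 232, 232, 231, 232, 231, 232, 231, 231, 230, 230, 230, 229, 217, 174, 138, 145, 149, 149, 150, 149, 148, 149, 149, 148, 149, 148, 147, 147]
before 168 [80, 79, 81, 80, 82, 82, 79, 79, 74, 58, 51, 45, 50, 51, 52, 52, 49, 55, 54, 58, 61, 64, 64, 64, 63, 61, 61, 60, 56, 60, 60, 87, 154, 207, 223, 227, 222, 179, 98, 61, 75, 88, 92, 95, 119, 144, 154, 153, 153, 152, 151, 149, 167, 200, 215, 186, 158, 149, 149, 149, 151, 150, 150, 150, 149, 147, 148, 149, 149, 149]
before 169 [80, 82, 83, 81, 82, 80, 81, 80, 73, 59, 50, 48, 50, 51, 51, 53, 51, 54, 54, 58, 59, 64, 62, 65, 64, 60, 62, 59, 60, 61, 59, 87, 155, 206, 223, 226, 221, 177, 98, 62, 74, 89, 93, 95, 120, 147, 156, 154, 153, 152, 151, 151, 171, 205, 216, 186, 159, 149, 149, 150, 150, 150, 150, 150, 150, 148, 148, 149, 150, 150]
now 168 [80, 79, 80, 80, 80, 81, 79, 82, 81, 80, 80, 72, 57, 50, 48, 50, 51, 50, 50, 51, 52, 52, 52, 55, 57, 58, 60, 64, 
[... 166 characters left out ...]
, 147, 149, 149, 150, 149, 148, 150]
now 178 [85, 88, 87, 80, 80, 78, 80, 80, 82, 79, 82, 79, 68, 55, 50, 51, 50, 50, 49, 52, 51, 52, 49, 56, 57, 62, 60, 63, 62, 64, 61, 62, 60, 59, 89, 156, 214, 225, 228, 223, 182, 102, 58, 60, 65, 64, 63, 65, 63, 66, 66, 63, 62, 91, 159, 217, 231, 231, 230, 220, 195, 163, 151, 150, 151, 148, 149, 151, 151, 150]
now 179 [98, 101, 97, 82, 80, 79, 79, 80, 80, 81, 82, 81, 70, 54, 49, 51, 50, 53, 49, 51, 49, 51, 53, 55, 55, 60, 58, 63, 60, 64, 61, 60, 60, 59, 87, 152, 209, 224, 228, 224, 189, 117, 66, 59, 64, 64, 61, 65, 64, 65, 63, 62, 68, 108, 178, 223, 232, 231, 230, 221, 196, 164, 151, 150, 150, 148, 150, 149, 150, 151]
[-0.5   0.6   1.54  0.64  1.5  -2.34]
```

```bash
python3 -c "
from h import *
c=W(None)
print('grip edges L/R',[proj(c,st((-81,y,79)))[0].round(1)-205 for y in(147.7,189.7)], 'trig root z75',proj(c,st((-81,147.7,75)))[0]-205)
for t in(0,5,6.5,8.5,12):
  y=127.7+t;print(t,'front bottom',(proj(c,st((-81,y,49)))[0]-205).round(1),'front top',(proj(c,st((-81,y,75)))[0]-205).round(1))
for b in(0,1,7,8.5):
  print('btn',b,[(proj(c,st((-81,y,89.5-b)))[0]-205).round(1) for y in(154.7,170.7)],(proj(c,st((-81,162.7,89.5-b)))[1]).round(1))
print('base',[(proj(c,st((-81,y,79)))[0]-205).round(1) for y in(154.7,170.7)])
im=c['img'][:,:,:];g=cv2.cvtColor(im,cv2.COLOR_BGR2GRAY)
for v in range(166,190,2): print(v,g[v,240:268].tolist())"
```

```text
grip edges L/R [np.float64(38.80000000000001), np.float64(65.39999999999998)] trig root z75 36.37770122254497
0 front bottom 7.3 front top 22.0
5 front bottom 11.0 front top 25.7
6.5 front bottom 12.0 front top 26.8
8.5 front bottom 13.5 front top 28.3
12 front bottom 15.9 front top 30.8
btn 0 [np.float64(50.2), np.float64(60.5)] 178.8
btn 1 [np.float64(49.5), np.float64(59.9)] 178.6
btn 7 [np.float64(45.7), np.float64(56.1)] 177.8
btn 8.5 [np.float64(44.8), np.float64(55.2)] 177.6
base [np.float64(43.6), np.float64(53.9)]
166 [149, 193, 215, 225, 228, 231, 230, 233, 233, 233, 234, 232, 233, 233, 235, 233, 232, 231, 232, 231, 232, 232, 231, 231, 225, 204, 162, 135]
168 [147, 199, 216, 227, 228, 229, 231, 233, 233, 233, 232, 229, 228, 230, 230, 231, 230, 231, 232, 231, 232, 231, 231, 231, 224, 204, 162, 141]
170 [157, 213, 223, 228, 229, 230, 232, 231, 231, 214, 164, 111, 85, 87, 91, 92, 121, 164, 208, 229, 231, 232, 232, 230, 224, 204, 164, 138]
172 [135, 198, 221, 227, 231, 230, 229, 210, 155, 96, 67, 60, 65, 59, 61, 64, 61, 71, 114, 184, 227, 233, 232, 231, 224, 204, 167, 145]
174 
[... 392 characters left out ...]
54]
180 [121, 185, 220, 228, 227, 201, 129, 69, 56, 62, 65, 63, 63, 64, 66, 65, 64, 62, 84, 145, 207, 231, 233, 232, 224, 208, 177, 152]
182 [114, 178, 219, 227, 228, 222, 192, 127, 73, 61, 61, 65, 63, 59, 56, 61, 64, 88, 150, 205, 230, 234, 232, 231, 225, 208, 174, 155]
184 [112, 179, 220, 227, 229, 230, 224, 209, 173, 126, 93, 71, 62, 66, 66, 83, 128, 186, 224, 231, 232, 232, 232, 232, 225, 204, 176, 154]
186 [111, 179, 221, 227, 229, 229, 231, 233, 233, 230, 224, 215, 203, 196, 210, 219, 227, 232, 233, 233, 232, 231, 231, 231, 225, 205, 178, 159]
188 [107, 173, 217, 228, 230, 231, 233, 233, 234, 233, 234, 233, 232, 233, 233, 234, 234, 233, 234, 233, 234, 232, 231, 230, 227, 204, 171, 149]
```

```bash
python3 -c "
from h import *
print(env.observe()['contact_force']);print(env.hand_in())"
```

```text
[0.93705666 0.18649284 0.51168847]
the job is handed in; nothing more can be done
None
```

The job is done and handed in at about t = 38 s. I did not get to view a final picture, because the 16-picture viewer limit was reached, so the trigger was checked by numbers only.

- **Plug:** I twisted it about 33° to and fro under roughly 20–30 N of pull. The grip slackened once on the way and caught again. The plug came loose after about 16 mm and lies in the dish, as the side and wrist pictures show.
- **Cassettes:** There were three, and they stand in one row against the outlet. The outlet, the second and the third cassette gave contact at 21, 16 and 21 N. The last wrist picture put the row's edges within 3 px of the predicted closed row. The third cassette had been knocked about 4 cm aside; I measured it again before grasping it.
- **Blower:** I squeezed the trigger to its hard stop, pressed the button to its hard stop, then eased the trigger, which stopped pushing back before it was fully released. Afterwards the pixel profile showed the button in.
- **Trigger travel (checks disagree):** Two readings of the trigger's front edges gave about 6.6 mm and about 9.5 mm, and a rougher ratio gave about 4.8 mm. The band to meet is 5–8.5 mm. The forces point to it being held by the lock, but no picture confirms it.
- **Bystanders:** The arm never went near the cup, forceps or clear box. At hand-in it touched nothing, with contact force about 1 N, which is the sensor's noise.

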